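# Slide a spare relay module into the packed rack

### The arm

A 7-joint arm with a two-finger parallel gripper is mounted at the origin on the work surface. World frame = base frame: x ahead of the robot, y to its left, z up, the work surface at z = 0. Lengths are in m, angles in rad, forces in N, time in s.
With the tool pointing down it reaches from about 0.4 to 0.85 m from the base axis. Payload 10.4 kg.
Tool frame: the origin (TCP) lies on the centre line of the jaws, within the pads' length; the fingertips stand 25 mm ahead of it and the grasp point (between the pads) lies 6 mm ahead of it; z points along the fingers, x is the direction in which the jaws open and shut, and the axes are right-handed (so a half turn about z gives the same grasp; the last joint's range is limited). The gripper opens to 87 mm and grips with 3 to 60 N. Pads are 19 mm wide; open, the fingers measure 117 mm over their backs; the gripper's body (75 mm by 190 mm) begins 51 mm behind the grasp point.
Start: joints at [-1.275, 0.332, -0.065, 1.46, 0.022, 1.35, -0.088], TCP at [0.196, 0.594, 0.248] pointing down, gripper open.
Joint ranges: [-2.6, 2.6], [-0.5, 2.12], [-1.47, 1.34], [0.16, 2.42], [-1.27, 4.41], [0.06, 2.06], [-2.6, 2.6]. Speed limits (rad/s): [2.22, 2.22, 2.79, 2.79, 3.14, 3.14, 3.14].

### API

Orientations are given as a unit quaternion [w, x, y, z].
In Python, from cell import * gives the robot as it stands.
- The arm moves only by the tool carry_out, never from a script. Its argument "motion" is a list that holds one entry, the list of rows, each a list of 7 numbers: the shift along the world's x, y, z in m, then the turn, a rotation vector about the world's x, y, z in degrees, then the closure, from 0 (fully open) to 1 (shut). In form: [[[tx, ty, tz, ax, ay, az, grip], ...]]. A call has exactly 5 rows; each row shifts and turns the commanded pose from where the row before left it; what a row does not reach is not made up. A row lasts 1/12 s, in which the tool goes at most 41.7 mm and 7.16 degrees, less where a joint would pass 70% of its speed; a pose out of reach is approached as far as the arm can. A call with a gripper value outside its range is refused whole. The fingers move at their own pace and stop on an object; "grip_force" is the grip in N (left out, the last holds). Time passes only in rows, so rows that do not move let the fingers close, or fill a call up. It gives the time, the measured TCP pose, the force and the opening at its end, in the units of the state.
- state(): the state, without advancing time (a new reading comes with each control period).
- snapshot(name): name is "side" or "top" or "wrist"; returns a dict with "color" (480x640x3 uint8, red, green, blue), "mtx" (3x3 intrinsics, pixels), "R" (3x3) and "t" (3): a world point X has camera coordinates R X + t; the wrist camera has in their place "mount" (4x4, takes a point from camera to tool coordinates, whose origin is the TCP and whose axes are the tool frame's). Camera axes: x right, y down, z forward; pixel columns grow to the right and rows downward; lengths in m; the calibration is good to about 2 mm. A picture is of the moment at which its call begins: read the wrist's pose just before it. There is no depth.
- hand_in(): hands the job in, once; it reports no verdict.
The state is a dict: "t": time; "q": joint angles; "joint_velocities": joint speeds; "joint_torque": joint torques, N m; "position": TCP position; "tool_rot": TCP orientation; "wrist_force": force on the tool from outside, world axes, zero at the start; "torque": the same for the moment, N m; "width": finger opening in m.
Only numpy, scipy, OpenCV 4.12 (cv2) and the standard library are available. Lean on these libraries where they do the work, as an engineer would, in place of code of your own. Each camera call takes 0.05 s, during which the arm holds its last target.

### The job

Swing the rack's keeper bar open and stand the spare slim relay module, the one of the same size as those in the rack and not the thick one, on the loading ledge in front of the empty place, tapered end towards the gap. Let go of it and push it in between its neighbours until its front is flush with theirs, without shifting them, then swing the keeper bar shut again. Leave everything else on the bench where it is.

Things in the scene. Friction and masses are not known exactly. Their poses are not given: they have to be found in the camera images.
- slot_home (a point): where the spare's centre belongs: in the empty one of the rack's five places (never an end one; a brass strip lies on its bare floor). x points level into the rack, away from the robot, y left along the row, z up. The rack floor is 28 mm below. Places are 22 mm apart in y: the gap is 24 mm wide. The fronts of the row are at x = -35 mm
- rack: aluminium rack fixed to the bench, axes as slot_home, origin on the bench under the middle of the row. Floor 10 mm high, 120 mm wide, running out in front as an open ledge to x = -105 mm. Back stop at x = 36 mm, 70 mm high, with a hood over the row (70 to 74 mm high) from x = 22 mm back: modules go in from the front only. Side cheeks 40 mm high at y = +-58 mm, from x = -34 mm back
- spare_center (a point): centre (half-way up) of the spare relay module standing loose on the bench: 70 mm long (x), 20 mm thick (y), 56 mm high (z), about 130 g, grey plastic. Its x axis points to its tapered end (last 12 mm narrow to 13 mm), which goes into the rack first; the opposite flat end with three screws is its front
- spare_front (a point): centre of the flat front end of the spare, 35 mm behind its centre (-x); axes as spare_center
- thick: a module of another type standing loose on the bench, 70 mm long, 34 mm thick, 56 mm high: too thick for the gap, to be left alone; origin at the centre of its underside
- keeper (a joint): angle of the keeper bar: 0 shut (along the row, 6 mm in front of the module fronts), growing to 1.9 as it swings level towards the robot about a pivot at the rack's left end (clockwise from above; at 1.57 it points straight out, along slot_home's -x). Starts at 0 to 0.1. Friction of about 0.08 N m keeps it where it is left
- keeper_pivot (a point): the pivot of the keeper bar, at the bar's mid-height, 39 mm above the bench; axes turn with the bar: the bar runs from here along -y, +x is its rack side. Steel bar 8 mm thick (x), 14 mm high (z), its free end 185 mm from the pivot
- keeper_push (a point): point on the bar 162 mm from the pivot, on the part that sticks out beyond the right end of the rack (about 50 mm of bar is free there, with bare bench below and behind it)
- mod_a: relay module standing in the rack, same shape and size as the spare (70 x 20 x 56 mm, 130 g); origin at the centre of its underside, x towards the rack's back, z up. Loose: it must stay where it is
- mod_b: relay module standing in the rack, same shape and size as the spare (70 x 20 x 56 mm, 130 g); origin at the centre of its underside, x towards the rack's back, z up. Loose: it must stay where it is
- mod_c: relay module standing in the rack, same shape and size as the spare (70 x 20 x 56 mm, 130 g); origin at the centre of its underside, x towards the rack's back, z up. Loose: it must stay where it is
- mod_d: relay module standing in the rack, same shape and size as the spare (70 x 20 x 56 mm, 130 g); origin at the centre of its underside, x towards the rack's back, z up. Loose: it must stay where it is
- screwdriver: bystander: screwdriver 170 mm long lying on the bench
- board: bystander: circuit board 75 x 55 mm, 15 mm high
- spool: bystander: solder spool, 60 mm across, 36 mm high
- strip: bystander: white terminal strip 80 x 18 x 14 mm
- cover: bystander: grey box cover 110 x 80 x 10 mm
- spare: the spare module itself; origin at the centre of its underside, axes as spare_center

How it is judged:
By the outcome, as a careful person would: the job done as asked, in the order asked, and still so for the second after the job is handed in, with the robot touching nothing.
It also fails if it takes over 61 s, if anything falls off the work surface, if the arm or the gripper's body presses on something with over 40 N, if the wrist force passes 120 N, or if a joint passes its speed limit or range.

## Working session

There is one attempt and no reset: what is moved stays moved. The work goes in short steps, Python scripts to look and compute and a tool call to move; the robot and the scene stay as the last step left them, time stands still between calls to the robot, and variables do not carry over. Pictures are saved under pics/ and viewed, and the job is handed in when it is done.

Besides the shell and the picture viewer there is one more tool, called after ">>>" as name(argument=value, ...), one argument or row to a line, values as JSON. carry_out: Moves the arm, as the interface text tells. Its arguments: {"type":"object","properties":{"motion":{"type":"array","items":{"type":"array","items":{"type":"array","items":{"type":"number"}}}},"grip_force":{"type":"number"}},"required":["motion"]}

```bash
ls; mkdir -p pics; python3 - <<'E'
from cell import *
import cv2,pickle
s=state();print(s)
for n in ["side","top","wrist"]:
    d=snapshot(n);cv2.imwrite(f"pics/{n}0.png",d["color"][:,:,::-1]);pickle.dump(d,open(f"pics/{n}0.pkl","wb"))
    print(n,{k:v for k,v in d.items() if k!="color"})
E
```

```text
pics
{'t': 0.0, 'q': array([-1.27461752,  0.33287747, -0.06469369,  1.46095835,  0.02159912,
        1.34992382, -0.08850576]), 'joint_velocities': array([ 1.69989263e-04, -8.76052616e-04,  7.79812065e-04, -1.65385176e-04,
        1.29535855e-04, -7.06793635e-05,  1.85763569e-03]), 'joint_torque': array([-3.02140215e-04, -6.23261905e+01,  2.43303424e-02, -3.89904964e+01,
       -6.15267735e-02,  3.95914412e-02,  1.15812172e-04]), 'position': array([0.19577269, 0.59315952, 0.24674229]), 'tool_rot': array([ 4.59419798e-04,  8.10369501e-01,  5.85918706e-01, -5.74696049e-04]), 'wrist_force': array([-0.61166488, -0.23867548, -0.51519088]), 'torque': array([-0.03177664,  0.00669011,  0.0415545 ]), 'width': 0.08701590389682588}
side {'mtx': array([[602.75935018,   0.        , 323.17465454],
       [  0.        , 602.75935018, 239.62726884],
       [  0.        ,   0.        ,   1.        ]]), 'R': array([[ 0.99140172, -0.12952733, -0.01858199],
       [-0.09866945, -0.64671336, -0.75632412],
       [ 0.08594743,  0.75165451, -0.65393313]]), 't': array([-0.5439382 ,  0.09316633,  1.60411668]
[... 190 characters left out ...]
6705, -0.99961886,  0.01016518],
       [-0.99604119,  0.02470685, -0.08539036],
       [ 0.08510667, -0.01231666, -0.99629572]]), 't': array([0.00232858, 0.53960137, 0.98876548])}
wrist {'mtx': array([[347.49886696,   0.        , 316.84460906],
       [  0.        , 347.49886696, 235.7227868 ],
       [  0.        ,   0.        ,   1.        ]]), 'mount': array([[ 9.99999757e-01,  5.64099036e-04,  4.10823170e-04,
        -5.47477664e-04],
       [-6.54514291e-04,  9.62365113e-01,  2.71759012e-01,
        -7.34696736e-02],
       [-2.42062890e-04, -2.71759215e-01,  9.62365248e-01,
        -1.37914426e-01],
       [ 0.00000000e+00,  0.00000000e+00,  0.00000000e+00,
         1.00000000e+00]])}
```

View pics/side0.png

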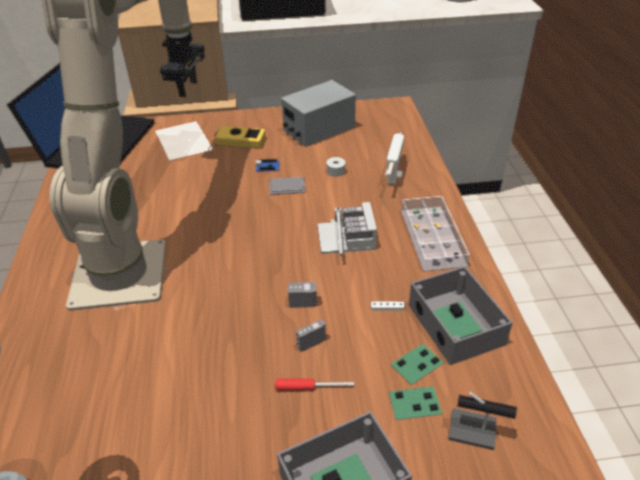

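View pics/top0.png

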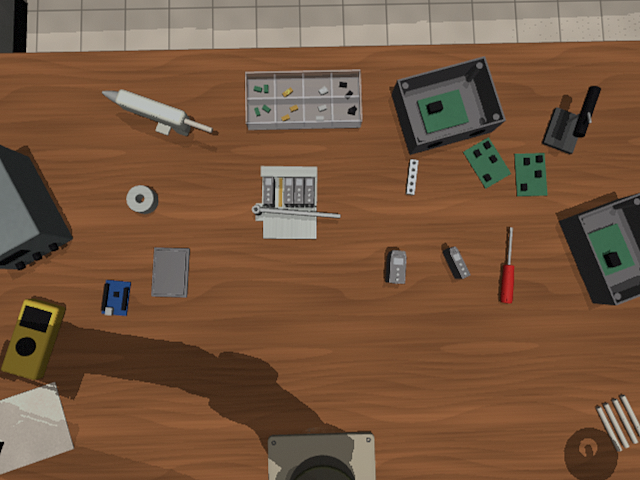

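View pics/wrist0.png

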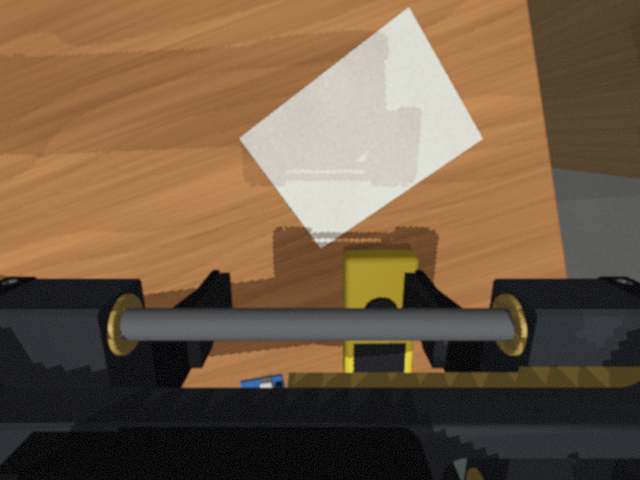

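The top view shows the rack around (290,200) with the bar running from (257,210) to (338,215). The thick module is at (397,267) and the slim spare at (456,261). I'll zoom in.

```bash
cat > h.py <<'E'
import numpy as np,cv2,pickle
from scipy.spatial.transform import Rotation as Ro
def load(n): return pickle.load(open(f"pics/{n}.pkl","rb"))
def pose(d,s=None):
    if "R" in d: return d["R"],d["t"]
    s=s or d["s"]; q=s["tool_rot"]; T=np.eye(4);T[:3,:3]=Ro.from_quat([q[1],q[2],q[3],q[0]]).as_matrix();T[:3,3]=s["position"]
    M=np.linalg.inv(T@d["mount"]); return M[:3,:3],M[:3,3]
def ray(d,uv):
    R,t=pose(d); c=-R.T@t; v=R.T@np.linalg.inv(d["mtx"])@np.array([uv[0],uv[1],1.]); return c,v/np.linalg.norm(v)
def onz(d,uv,z): c,v=ray(d,uv); return c+v*(z-c[2])/v[2]
def tri(d1,p1,d2,p2):
    c1,v1=ray(d1,p1);c2,v2=ray(d2,p2)
    A=np.stack([v1,-v2],1); x=np.linalg.lstsq(A,c2-c1,rcond=None)[0]
    a,b=c1+v1*x[0],c2+v2*x[1]; return (a+b)/2,np.linalg.norm(a-b)
def proj(d,X): R,t=pose(d); p=d["mtx"]@(R@np.asarray(X)+t); return p[:2]/p[2]
def crop(d,x0,y0,w,h,k,name):
    im=cv2.resize(d["color"][y0:y0+h,x0:x0+w,::-1],None,fx=k,fy=k,interpolation=cv2.INTER_CUBIC); cv2.imwrite(f"pics/{name}.png",im)
def snap(n,name):
    from cell import snapshot,state
    s=state(); d=snapshot(n); d["s"]=s; pickle.dump(d,open(f"pics/{name}.pkl","wb")); cv2.imwrite(f"pics/{name}.png",d["color"][:,:,::-1]); return d
E
python3 - <<'E'
from h import *
t=load("top0");s=load("side0")
crop(t,240,160,110,85,7,"tc1");crop(t,375,225,110,80,7,"tc2")
crop(s,310,195,80,75,8,"sc1");crop(s,280,275,60,80,7,"sc2")
E
```

```text
(no output)
```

View pics/tc1.png

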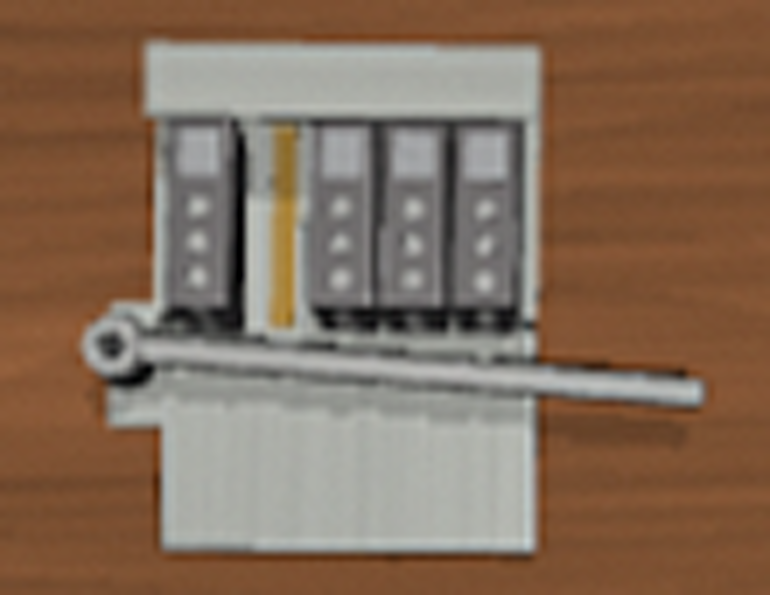

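View pics/tc2.png

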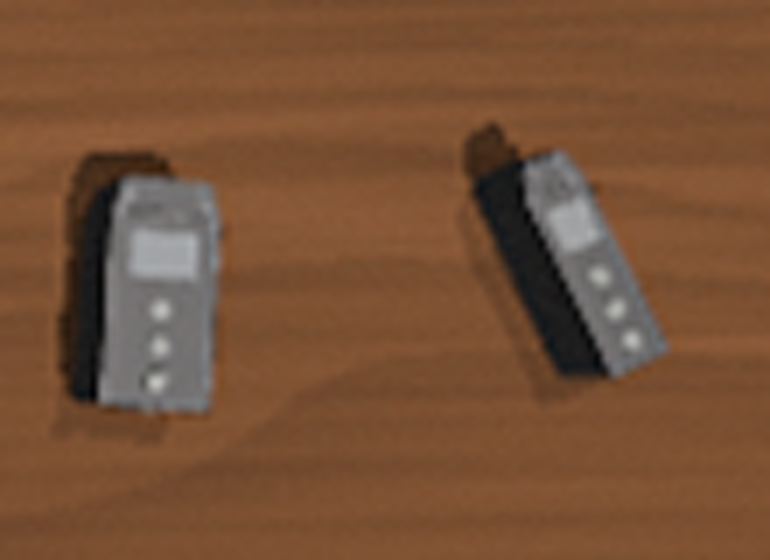

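View pics/sc1.png

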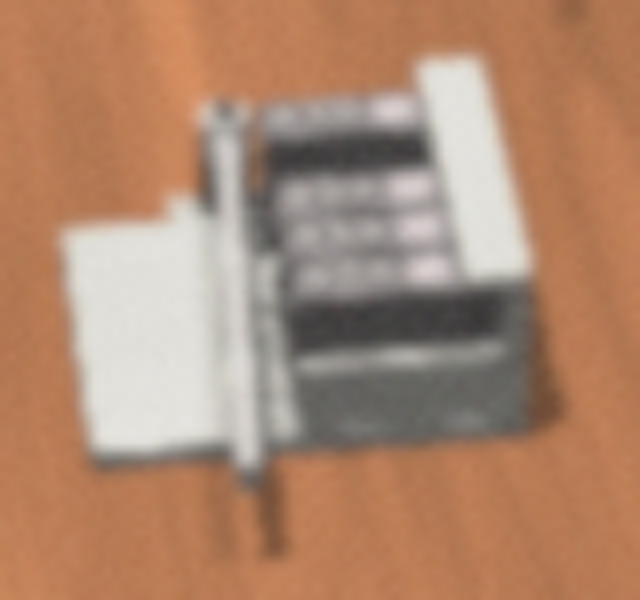

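View pics/sc2.png

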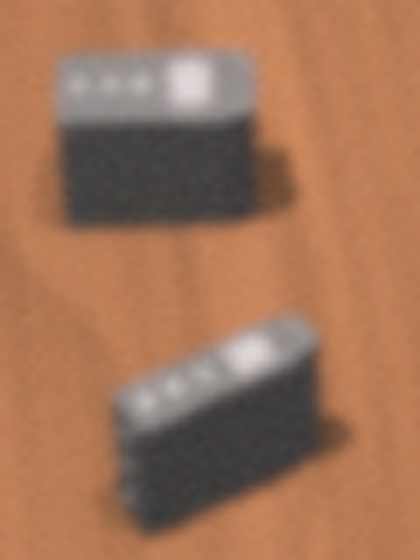

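```bash
python3 - <<'E'
from h import *
np.set_printoptions(precision=4,suppress=True)
t=load("top0");s=load("side0")
T=lambda x,y:((x+.5)/7-.5+240,(y+.5)/7-.5+160)
U=lambda x,y:((x+.5)/7-.5+375,(y+.5)/7-.5+225)
S1=lambda x,y:((x+.5)/8-.5+310,(y+.5)/8-.5+195)
S2=lambda x,y:((x+.5)/7-.5+280,(y+.5)/7-.5+275)
# triangulations
print("ledge FR",tri(t,T(537,552),s,S1(95,455)), "FL",tri(t,T(163,550),s,S1(62,232)))
print("hood BL",tri(t,T(145,42),s,S1(480,60)),"BR",tri(t,T(541,47),s,S1(530,268)))
print("pivot",tri(t,T(112,345),s,S1(225,108)),"bar end",tri(t,T(700,390),s,S1(247,470)))
print("spare screw3",tri(t,U(632,341),s,S2(147,402)),"screw1",tri(t,U(600,275),s,S2(205,373)))
print("thick screw3",tri(t,U(156,382),s,S2(80,83)))
for p in [(607,378),(667,348),(563,150),(525,165)]: print(onz(t,U(*p),.056))
print("ledge z=.01",onz(t,T(537,552),.01),onz(t,T(163,550),.01))
print("pivot z=.046",onz(t,T(112,345),.048),"end",onz(t,T(702,390),.046))
for n,p in dict(a=(198,278),b=(342,280),c=(414,280),d=(486,284),a1=(200,207),b1=(342,206)).items(): print(n,onz(t,T(*p),.066))
E
```

```text
ledge FR (array([ 0.543 , -0.0013,  0.0107]), np.float64(0.0017602633472995238)) FL (array([0.5465, 0.1186, 0.0114]), np.float64(0.0016546156892814834))
hood BL (array([0.6964, 0.1146, 0.0743]), np.float64(0.0014263655546774012)) BR (array([ 0.6905, -0.0061,  0.079 ]), np.float64(0.0007440121748808962))
pivot (array([0.6071, 0.1287, 0.0527]), np.float64(0.0021811395710812998)) bar end (array([ 0.5885, -0.0533,  0.0444]), np.float64(0.000366840441335172))
spare screw3 (array([ 0.456 , -0.3169,  0.0575]), np.float64(0.001194521314086852)) screw1 (array([ 0.4762, -0.3079,  0.0581]), np.float64(0.0007875013149425844))
thick screw3 (array([ 0.4474, -0.1705,  0.059 ]), np.float64(0.0013296698040675063))
[ 0.4443 -0.3091  0.056 ]
[ 0.453 -0.328  0.056]
[ 0.5145 -0.2992  0.056 ]
[ 0.5101 -0.2872  0.056 ]
ledge z=.01 [ 0.5422 -0.0012  0.01  ] [0.5458 0.1188 0.01  ]
pivot z=.046 [0.6067 0.1293 0.048 ] end [ 0.5885 -0.0538  0.046 ]
a [0.624  0.1004 0.066 ]
b [0.6223 0.0564 0.066 ]
c [0.6218 0.0344 0.066 ]
d [0.62   0.0124 0.066 ]
a1 [0.6459 0.0995 0.066 ]
b1 [0.6452 0.056  0.066 ]
```

>>> carry_out(
  motion=[
    [[0.017, -0.025, 0.002, 0, 0, -2.9, 0], [0.017, -0.025, 0.002, 0, 0, -2.9, 0], [0.017, -0.025, 0.002, 0, 0, -2.9, 0], [0.017, -0.025, 0.002, 0, 0, -2.9, 0], [0.017, -0.025, 0.002, 0, 0, -2.9, 0]],
  ],
)

```text
t: 0.57
position: [0.2814, 0.4671, 0.2574]
tool_rot: [0.0, 0.878, 0.478, -0.0]
wrist_force: [-0.3, -0.2, -0.7]
width: 0.0871
```

>>> carry_out(
  motion=[
    [[0.017, -0.025, 0.002, 0, 0, -2.9, 0], [0.017, -0.025, 0.002, 0, 0, -2.9, 0], [0.017, -0.025, 0.002, 0, 0, -2.9, 0], [0.017, -0.025, 0.002, 0, 0, -2.9, 0], [0.017, -0.025, 0.002, 0, 0, -2.9, 0]],
  ],
)

```text
t: 0.98
position: [0.3664, 0.3421, 0.2675]
tool_rot: [-0.0, 0.932, 0.363, -0.0]
wrist_force: [-0.0, 0.6, 0.6]
width: 0.0871
```

>>> carry_out(
  motion=[
    [[0.017, -0.025, 0.002, 0, 0, -2.9, 0], [0.017, -0.025, 0.002, 0, 0, -2.9, 0], [0.017, -0.025, 0.002, 0, 0, -2.9, 0], [0.017, -0.025, 0.002, 0, 0, -2.9, 0], [0.017, -0.025, 0.002, 0, 0, -2.9, 0]],
  ],
)

```text
t: 1.4
position: [0.4514, 0.2171, 0.2776]
tool_rot: [-0.0, 0.97, 0.243, 0.0]
wrist_force: [1.0, 0.1, 0.8]
width: 0.0868
```

>>> carry_out(
  motion=[
    [[0.017, -0.025, 0.002, 0, 0, -2.9, 0.5], [0.017, -0.025, 0.002, 0, 0, -2.9, 1], [0.017, -0.025, 0.002, 0, 0, -2.9, 1], [0.017, -0.025, 0.002, 0, 0, -2.9, 1], [0.017, -0.025, 0.002, 0, 0, -2.9, 1]],
  ],
  grip_force=20,
)

```text
t: 1.82
position: [0.5364, 0.0922, 0.2876]
tool_rot: [-0.0, 0.993, 0.118, -0.0]
wrist_force: [0.2, 0.5, -0.2]
width: 0.0615
```

>>> carry_out(
  motion=[
    [[0.017, -0.025, 0.002, 0, 0, -2.9, 1], [0.017, -0.025, 0.002, 0, 0, -2.9, 1], [0.017, -0.025, 0.002, 0, 0, -2.9, 1], [0.017, -0.025, 0.002, 0, 0, -2.9, 1], [0, 0, 0, 0, 0, 0, 1]],
  ],
)

```text
t: 2.23
position: [0.6054, -0.0127, 0.2954]
tool_rot: [0.002, 1.0, 0.014, 0.0]
wrist_force: [1.3, -0.9, -0.1]
width: 0.0284
```

```bash
python3 - <<'E'
from h import *
d=snap("wrist","w1"); print(d["s"])
E
```

```text
{'t': 2.2333, 'q': array([-0.50871907,  0.28858595,  0.56979689,  1.46995136, -0.15236124,
        1.42757039,  0.09122511]), 'joint_velocities': array([-0.04671527, -0.04220456, -0.05379781,  0.04741777,  0.01770596,
        0.00083857, -0.01816624]), 'joint_torque': array([ -1.68490939, -48.13922524,   4.68459293, -40.54132462,
        -1.1048428 ,   0.07609577,   0.26343827]), 'position': array([ 0.60537493, -0.01270361,  0.29544408]), 'tool_rot': array([1.69343695e-03, 9.99904945e-01, 1.36802489e-02, 2.89351365e-04]), 'wrist_force': array([ 1.32252766, -0.91634967, -0.13103061]), 'torque': array([-0.15173499,  0.04689053,  0.00041917]), 'width': 0.028428374030860067}
```

View pics/w1.png

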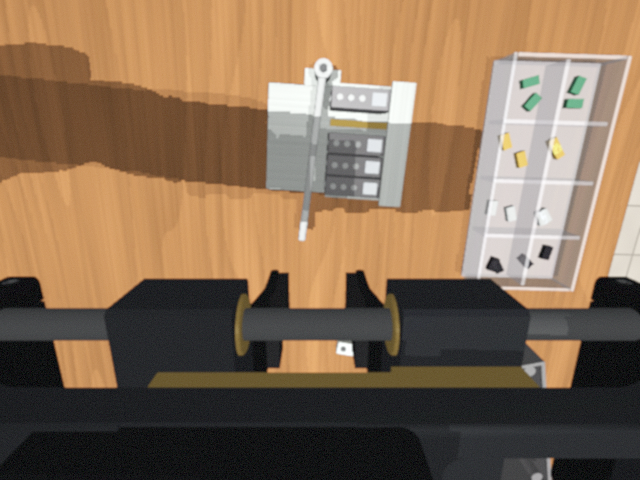

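The wrist view shows the rack with the bar slightly off shut: pivot at (323,68), bar tip at (303,236). There is bare bench behind the bar's free part.

```bash
python3 - <<'E'
from h import *
np.set_printoptions(precision=4,suppress=True)
t=load("top0");s=load("side0");w=load("w1")
T=lambda x,y:((x+.5)/7-.5+240,(y+.5)/7-.5+160)
crop(w,255,50,170,200,4,"wc1") 
print("pivot",tri(t,T(112,345),w,(323,68)),"end",tri(t,T(702,390),w,(303,237)))
for n,p in dict(FL=(268,84),FR=(267,189)).items(): print(n,onz(w,p,.01))
E
```

```text
pivot (array([0.6089, 0.1309, 0.0336]), np.float64(0.0005110572195290089)) end (array([ 0.5906, -0.0548,  0.0327]), np.float64(0.0008089537364225969))
FL [0.5478 0.1166 0.01  ]
FR [ 0.5453 -0.0019  0.01  ]
```

View pics/wc1.png

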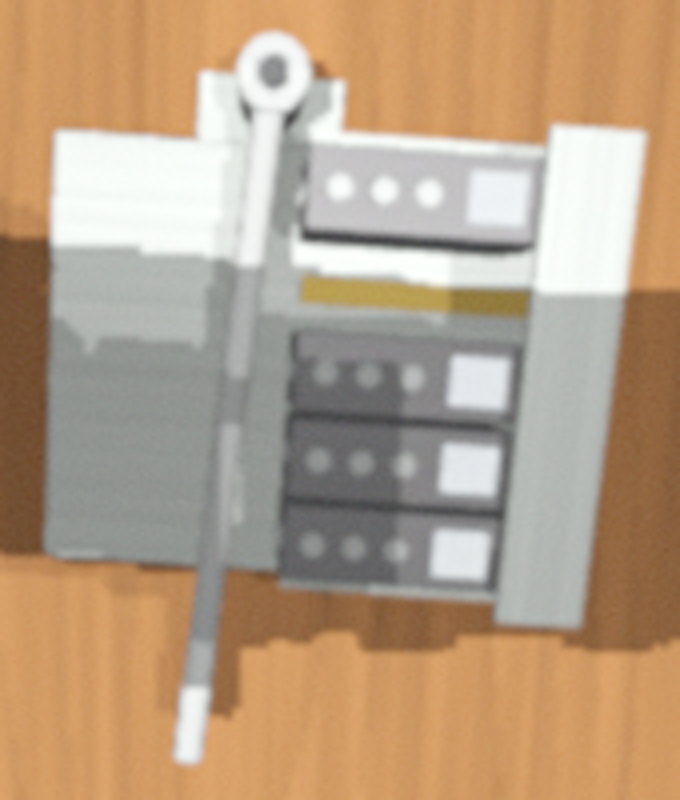

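>>> carry_out(
  motion=[
    [[0.005, -0.008, -0.01, 0, 0, -2, 1], [0.005, -0.008, -0.02, 0, 0, -2, 1], [0.004, -0.002, -0.025, 0, 0, -2, 1], [0.002, 0, -0.03, 0, 0, -1, 1], [0, 0, -0.03, 0, 0, 0, 1]],
  ],
)

```text
t: 2.7
position: [0.6199, -0.0238, 0.1787]
tool_rot: [-0.0, 0.999, -0.043, 0.0]
wrist_force: [0.4, -0.1, 0.5]
width: 0.0015
```

>>> carry_out(
  motion=[
    [[0, 0, -0.03, 0, 0, 0, 1], [0, 0, -0.02, 0, 0, 0, 1], [0, 0, -0.01, 0, 0, 0, 1], [0, 0, 0, 0, 0, 0, 1], [0, 0, 0, 0, 0, 0, 1]],
  ],
)

```text
t: 3.12
position: [0.62, -0.0242, 0.1209]
tool_rot: [-0.0, 0.999, -0.042, 0.0]
wrist_force: [-0.6, 0.1, -0.0]
width: 0.0007
```

```bash
python3 - <<'E'
from h import *
d=snap("wrist","w2"); print(d["s"]["position"],d["s"]["tool_rot"],d["s"]["width"])
crop(d,200,40,320,300,2,"wc2")
E
```

```text
[ 0.61995933 -0.02415137  0.12087787] [-3.27823805e-05  9.99100179e-01 -4.24126238e-02  3.51094220e-05] 0.0006627144375567899
```

View pics/w2.png

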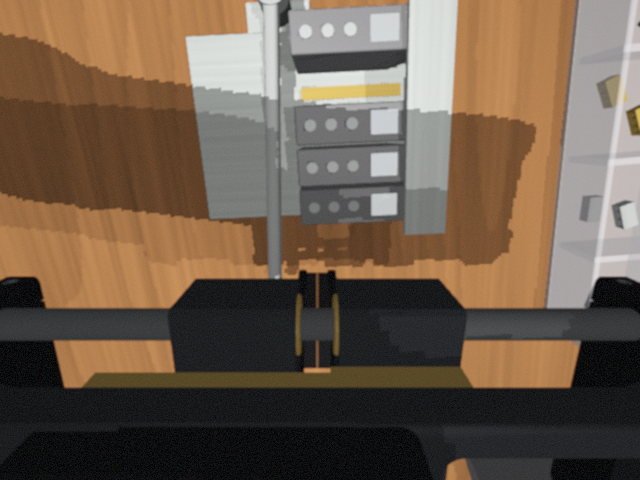

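The bar is clear, left of the fingers at (272,270). Going down.

>>> carry_out(
  motion=[
    [[0.001, -0.006, -0.02, 0, 0, 0, 1], [0, 0, -0.02, 0, 0, 0, 1], [0, 0, -0.02, 0, 0, 0, 1], [0, 0, -0.01, 0, 0, 0, 1], [-0.002, 0, 0, 0, 0, 0, 1]],
  ],
)

```text
t: 3.58
position: [0.6185, -0.0302, 0.0497]
tool_rot: [0.0, 0.999, -0.042, -0.001]
wrist_force: [-0.7, -0.9, -0.4]
width: 0.0003
```

```bash
python3 - <<'E'
from h import *
np.set_printoptions(precision=5,suppress=True)
P=np.array([.621,-.030]);c=np.array([.608,.130])
p=P.copy();out=[]
for k in range(30):
    a=np.radians(-4); R=np.array([[np.cos(a),-np.sin(a)],[np.sin(a),np.cos(a)]])
    n=c+R@(p-c); out.append(np.r_[n-p]); p=n
for i in range(0,30): print(i,np.round(out[i],4))
E
```

```text
0 [-0.0112 -0.0005]
1 [-0.0112  0.0003]
2 [-0.0112  0.001 ]
3 [-0.0111  0.0018]
4 [-0.0109  0.0026]
5 [-0.0107  0.0033]
6 [-0.0104  0.0041]
7 [-0.0101  0.0048]
8 [-0.0098  0.0055]
9 [-0.0094  0.0062]
10 [-0.0089  0.0068]
11 [-0.0084  0.0074]
12 [-0.0079  0.008 ]
13 [-0.0073  0.0085]
14 [-0.0067  0.009 ]
15 [-0.006   0.0094]
16 [-0.0054  0.0098]
17 [-0.0047  0.0102]
18 [-0.004   0.0105]
19 [-0.0032  0.0107]
20 [-0.0025  0.0109]
21 [-0.0017  0.0111]
22 [-0.0009  0.0112]
23 [-0.0001  0.0112]
24 [0.0007 0.0112]
25 [0.0014 0.0111]
26 [0.0022 0.011 ]
27 [0.003  0.0108]
28 [0.0037 0.0106]
29 [0.0044 0.0103]
```

>>> carry_out(
  motion=[
    [[-0.0112, -0.0005, 0, 0, 0, -4, 1], [-0.0112, 0.0003, 0, 0, 0, -4, 1], [-0.0112, 0.001, 0, 0, 0, -4, 1], [-0.0111, 0.0018, 0, 0, 0, -4, 1], [-0.0109, 0.0026, 0, 0, 0, -4, 1]],
  ],
)

```text
t: 4.0
position: [0.564, -0.0253, 0.0526]
tool_rot: [-0.001, 0.976, -0.217, 0.001]
wrist_force: [-0.3, -0.5, 0.6]
width: 0.0007
```

>>> carry_out(
  motion=[
    [[-0.0107, 0.0033, 0, 0, 0, -4, 1], [-0.0104, 0.0041, 0, 0, 0, -4, 1], [-0.0101, 0.0048, 0, 0, 0, -4, 1], [-0.0098, 0.0055, 0, 0, 0, -4, 1], [-0.0094, 0.0062, 0, 0, 0, -4, 1]],
  ],
)

```text
t: 4.42
position: [0.5136, -0.0011, 0.0525]
tool_rot: [-0.001, 0.924, -0.383, 0.001]
wrist_force: [1.0, 0.0, -0.1]
width: 0.0004
```

>>> carry_out(
  motion=[
    [[-0.0089, 0.0068, 0, 0, 0, -4, 1], [-0.0084, 0.0074, 0, 0, 0, -4, 1], [-0.0079, 0.008, 0, 0, 0, -4, 1], [-0.0073, 0.0085, 0, 0, 0, -4, 1], [-0.0067, 0.009, 0, 0, 0, -4, 1]],
  ],
)

```text
t: 4.83
position: [0.4745, 0.0389, 0.0523]
tool_rot: [-0.001, 0.843, -0.538, 0.001]
wrist_force: [1.2, -0.6, -0.2]
width: 0.0006
```

```bash
python3 - <<'E'
from h import *
d=snap("top","t2"); crop(d,220,150,160,120,5,"tc3");print(d["s"]["position"],d["s"]["wrist_force"])
E
```

```text
[0.47445701 0.03891346 0.05230072] [ 1.15935195 -0.64828555 -0.17756542]
```

View pics/tc3.png

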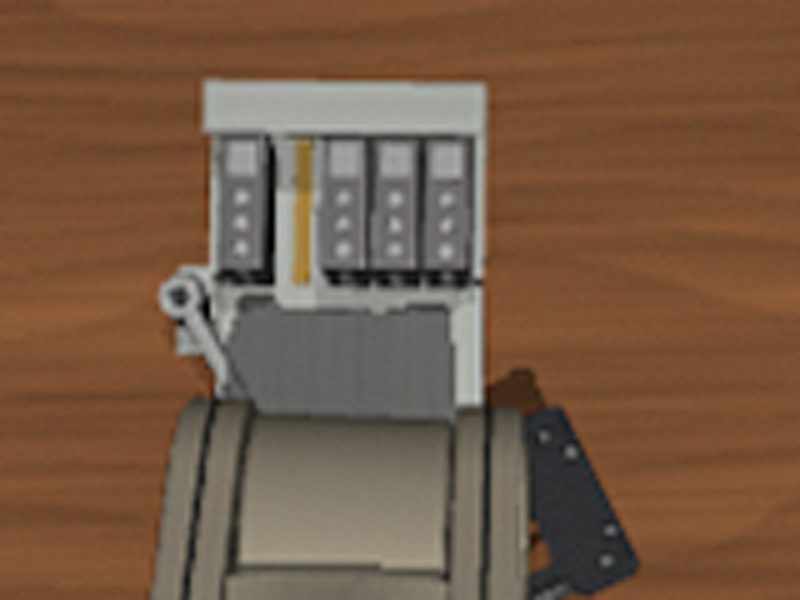

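The bar is following the finger and is now about 62° open. Continuing.

>>> carry_out(
  motion=[
    [[-0.006, 0.0094, 0, 0, 0, -4, 1], [-0.0054, 0.0098, 0, 0, 0, -4, 1], [-0.0047, 0.0102, 0, 0, 0, -4, 1], [-0.004, 0.0105, 0, 0, 0, -4, 1], [-0.0032, 0.0107, 0, 0, 0, -4, 1]],
  ],
)

```text
t: 5.3
position: [0.4513, 0.0895, 0.0519]
tool_rot: [-0.001, 0.737, -0.675, 0.0]
wrist_force: [0.6, 0.1, -0.2]
width: 0.0001
```

>>> carry_out(
  motion=[
    [[-0.0025, 0.0109, 0, 0, 0, -4, 1], [-0.0017, 0.0111, 0, 0, 0, -4, 1], [-0.0009, 0.0112, 0, 0, 0, -3, 1], [0, 0.008, 0, 0, 0, 0, 1], [0, 0.004, 0, 0, 0, 0, 1]],
  ],
)

```text
t: 5.72
position: [0.4461, 0.1354, 0.0515]
tool_rot: [0.001, -0.671, 0.741, 0.0]
wrist_force: [-0.2, -0.5, 0.7]
width: 0.0006
```

```bash
python3 - <<'E'
from h import *
d=snap("side","s2"); crop(d,270,180,140,110,5,"sc3");print(d["s"]["position"],d["s"]["wrist_force"],d["s"]["tool_rot"])
E
```

```text
[0.44612126 0.13541062 0.05154162] [-0.15470635 -0.48022422  0.71711103] [ 9.74514080e-04 -6.71446576e-01  7.41052323e-01  1.27628451e-06]
```

View pics/sc3.png

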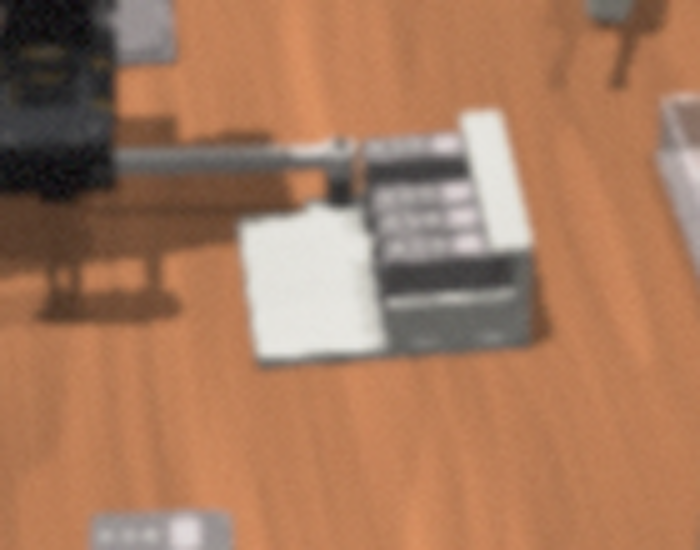

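The bar stands open, about straight out. Next I retreat and go to the spare.

>>> carry_out(
  motion=[
    [[0, -0.01, 0.005, 0, 0, 0, 1], [0, -0.012, 0.02, 0, 0, 0, 1], [0, -0.015, 0.03, 0, 0, 2, 1], [0.002, -0.02, 0.03, 0, 0, 2, 0.5], [0.002, -0.025, 0.03, 0, 0, 2, 0]],
  ],
)

```text
t: 6.18
position: [0.449, 0.0498, 0.1668]
tool_rot: [0.0, 0.709, -0.705, 0.0]
wrist_force: [1.0, 1.2, 0.7]
width: 0.0074
```

>>> carry_out(
  motion=[
    [[0.003, -0.03, 0.02, 0, 0, 2, 0], [0.003, -0.03, 0.01, 0, 0, 2, 0], [0.003, -0.03, 0, 0, 0, 2, 0], [0.003, -0.03, 0, 0, 0, 2, 0], [0.003, -0.03, 0, 0, 0, 2, 0]],
  ],
)

```text
t: 6.6
position: [0.4635, -0.1011, 0.196]
tool_rot: [-0.001, 0.767, -0.641, -0.0]
wrist_force: [-0.0, 1.1, -1.8]
width: 0.039
```

>>> carry_out(
  motion=[
    [[0.003, -0.03, 0, 0, 0, 2, 0], [0.003, -0.03, 0, 0, 0, 2, 0], [0.003, -0.03, 0, 0, 0, 2, 0], [0.003, -0.03, 0, 0, 0, 2, 0], [0.003, -0.03, 0, 0, 0, 2, 0]],
  ],
)

```text
t: 7.02
position: [0.478, -0.2508, 0.1955]
tool_rot: [0.0, 0.82, -0.572, -0.0]
wrist_force: [0.5, 0.5, 1.3]
width: 0.0724
```

>>> carry_out(
  motion=[
    [[0.002, -0.025, 0, 0, 0, 2, 0], [0.001, -0.02, 0, 0, 0, 2, 0], [0, -0.01, 0, 0, 0, 0, 0], [0, 0, 0, 0, 0, 0, 0], [0, 0, 0, 0, 0, 0, 0]],
  ],
)

```text
t: 7.43
position: [0.4809, -0.3043, 0.1959]
tool_rot: [0.0, 0.839, -0.545, -0.0]
wrist_force: [1.0, 0.2, -0.7]
width: 0.0869
```

```bash
python3 - <<'E'
from h import *
d=snap("wrist","w3"); print(d["s"]["position"],d["s"]["wrist_force"],d["s"]["tool_rot"])
d=snap("top","t3");crop(d,220,150,160,120,5,"tc4")
E
```

```text
[ 0.48093002 -0.30429262  0.19585008] [ 0.99076895  0.21860195 -0.71059055] [ 1.74511754e-04  8.38666913e-01 -5.44644631e-01 -7.38790406e-05]
```

View pics/w3.png

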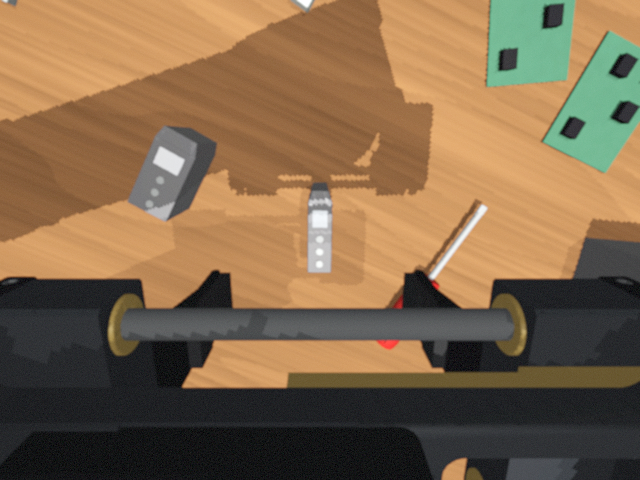

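View pics/tc4.png

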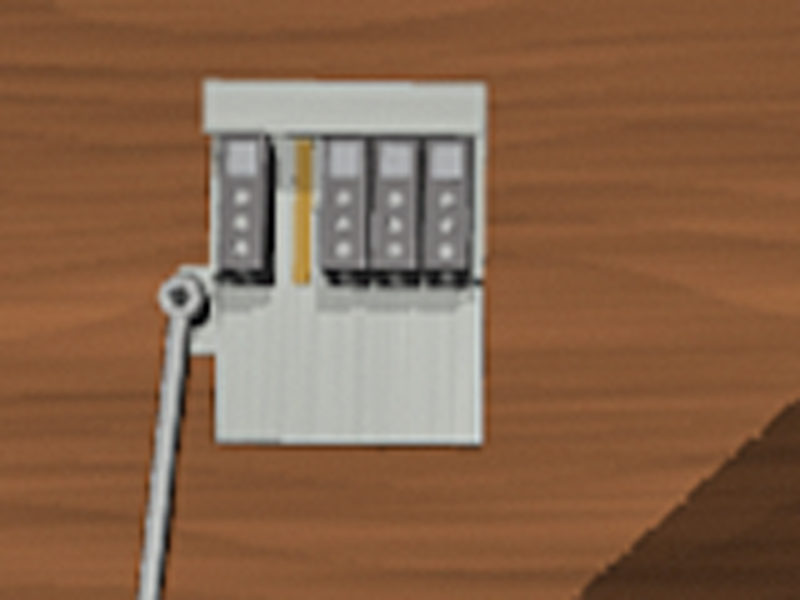

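The bar rests at about 1.65 rad, clear of the ledge. The wrist view shows the spare between the jaws' lines, from its tip at (319,185) to its front at (319,272). Measuring it.

```bash
python3 - <<'E'
from h import *
np.set_printoptions(precision=4,suppress=True)
w=load("w3");t=load("top0")
c=w["color"];hsv=cv2.cvtColor(c,cv2.COLOR_RGB2HSV)
m=((hsv[...,1]<50)&(hsv[...,2]>90)).astype(np.uint8); m[:170]=0;m[276:]=0;m[:,:290]=0;m[:,350:]=0
cs,_=cv2.findContours(m,cv2.RETR_EXTERNAL,cv2.CHAIN_APPROX_NONE)
k=max(cs,key=cv2.contourArea);print(cv2.minAreaRect(k),cv2.boundingRect(k))
crop(w,280,170,80,120,6,"wc3")
for v in range(200,274,8):
    xs=np.where(m[v])[0];print(v,xs.min(),xs.max(),onz(w,(xs.min()-.5,v),.056)[:2],onz(w,(xs.max()+.5,v),.056)[:2])
E
```

```text
((319.5, 231.0), (82.0, 23.0), 90.0) (308, 190, 24, 83)
200 309 330 [ 0.5026 -0.2884] [ 0.5098 -0.3046]
208 309 330 [ 0.4966 -0.291 ] [ 0.5038 -0.3073]
216 308 331 [ 0.4902 -0.293 ] [ 0.4981 -0.3109]
224 308 331 [ 0.484  -0.2956] [ 0.492  -0.3137]
232 308 331 [ 0.4777 -0.2984] [ 0.4858 -0.3165]
240 308 330 [ 0.4714 -0.3011] [ 0.4792 -0.3186]
248 308 331 [ 0.465  -0.3039] [ 0.4732 -0.3223]
256 308 330 [ 0.4585 -0.3068] [ 0.4664 -0.3245]
264 308 330 [ 0.4519 -0.3097] [ 0.4599 -0.3275]
272 309 328 [ 0.4456 -0.3134] [ 0.4526 -0.329 ]
```

View pics/wc3.png

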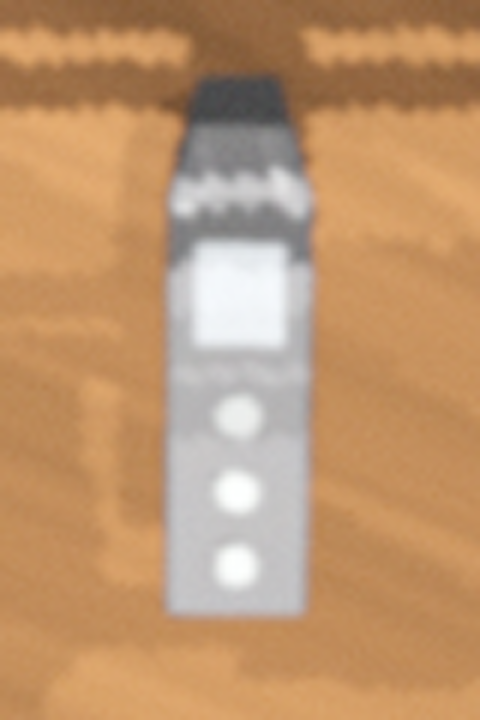

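```bash
python3 - <<'E'
from h import *
np.set_printoptions(precision=4,suppress=True)
w=load("w3");t=load("top0");s=load("side0")
U=lambda x,y:((x+.5)/7-.5+375,(y+.5)/7-.5+225)
S2=lambda x,y:((x+.5)/7-.5+280,(y+.5)/7-.5+275)
for a,b,c in [((236,566),(632,341),(147,402)),((239,416),(600,275),(205,373))]:
    p=(a[0]/6+280-.4,a[1]/6+170-.4); print(tri(w,p,t,U(*b)),tri(w,p,s,S2(*c)), onz(w,p,.056))
L=[onz(w,(307.7,v),.056) for v in (215,260)];R=[onz(w,(330.7,v),.056) for v in (215,260)]
a=(L[0]+R[0])/2;b=(L[1]+R[1])/2;d=(a-b)[:2];yaw=np.arctan2(d[1],d[0]);print("yaw",np.degrees(yaw))
f=(onz(w,(308,271.8),.056)+onz(w,(330,271.8),.056))/2; tp=onz(w,(319,190),.056)
print("front",f,"tip",tp,np.linalg.norm(f-tp),"c",(f+tp)/2, f[:2]+.035*d/np.linalg.norm(d))
E
```

```text
(array([ 0.4553, -0.3186,  0.0533]), np.float64(0.0007440802675987477)) (array([ 0.4567, -0.318 ,  0.0587]), np.float64(0.0003334617509185093)) [ 0.456  -0.3185  0.056 ]
(array([ 0.4757, -0.3099,  0.0528]), np.float64(0.000736482581656851)) (array([ 0.4768, -0.3093,  0.0594]), np.float64(0.0007880263452675402)) [ 0.4763 -0.3098  0.056 ]
yaw 24.141868697280554
front [ 0.4495 -0.3215  0.056 ] tip [ 0.5134 -0.2928  0.056 ] 0.07007132675837956 c [ 0.4814 -0.3072  0.056 ] [ 0.4814 -0.3072]
```

>>> carry_out(
  motion=[
    [[0, -0.003, -0.02, 0, 0, 0, 0.4], [0, 0, -0.03, 0, 0, 0, 0.4], [0, 0, -0.03, 0, 0, 0, 0.4], [0, 0, -0.03, 0, 0, 0, 0.4], [0, 0, -0.025, 0, 0, 0, 0.4]],
  ],
)

```text
t: 7.95
position: [0.4822, -0.3041, 0.0589]
tool_rot: [-0.0, 0.84, -0.543, -0.001]
wrist_force: [-0.6, 0.5, -0.0]
width: 0.0614
```

>>> carry_out(
  motion=[
    [[0, 0, -0.015, 0, 0, 0, 0.4], [0, 0, 0, 0, 0, 0, 0.4], [0, 0, 0, 0, 0, 0, 0.6], [0, 0, 0, 0, 0, 0, 1], [0, 0, 0, 0, 0, 0, 1]],
  ],
  grip_force=15,
)

```text
t: 8.37
position: [0.4833, -0.3062, 0.0473]
tool_rot: [-0.0, 0.839, -0.543, 0.001]
wrist_force: [-0.5, -0.1, -0.1]
width: 0.0394
```

>>> carry_out(
  motion=[
    [[0, 0, 0, 0, 0, 0, 1], [0, 0, 0, 0, 0, 0, 1], [0, 0, 0, 0, 0, 0, 1], [0, 0, 0.01, 0, 0, 0, 1], [0, 0, 0.01, 0, 0, 0, 1]],
  ],
)

```text
t: 8.78
position: [0.4819, -0.3058, 0.0661]
tool_rot: [0.0, 0.839, -0.544, -0.001]
wrist_force: [-0.2, -1.1, -0.8]
width: 0.0199
```

```bash
python3 - <<'E'
from h import *
w=load("w2"); crop(w,180,0,290,240,2.75,"wc4"); 
E
```

```text
(no output)
```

View pics/wc4.png

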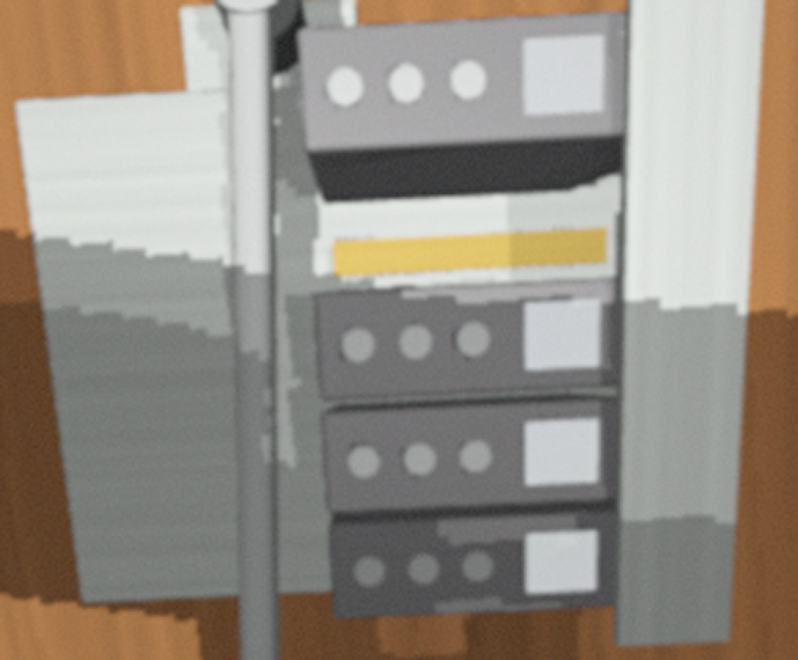

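>>> carry_out(
  motion=[
    [[0, 0, 0.02, 0, 0, 0, 1], [0, 0.005, 0.03, 0, 0, 0, 1], [0, 0.01, 0.03, 0, 0, 0, 1], [0, 0.015, 0.03, 0, 0, -2, 1], [0, 0.02, 0.02, 0, 0, -2, 1]],
  ],
)

```text
t: 9.2
position: [0.482, -0.2575, 0.199]
tool_rot: [-0.0, 0.818, -0.575, 0.001]
wrist_force: [0.4, 0.3, 0.3]
width: 0.0199
```

```bash
python3 - <<'E'
from h import *
np.set_printoptions(precision=4,suppress=True)
w=load("w2");w1=load("w1");t=load("top0")
W=lambda x,y:((x+.5)/2.75-.5+180,(y+.5)/2.75-.5)
A={}
for n,p in dict(a=[(345,86),(469,79)],b=[(358,345),(474,338)],c=[(364,462),(476,456)],d=[(370,571),(478,565)]).items():
    q=[onz(w,W(*x),.066) for x in p];e=(q[1]-q[0]);A[n]=q[0];print(n,q[0][:2],q[1][:2],"len",np.linalg.norm(e),"yaw",np.degrees(np.arctan2(e[1],e[0])))
e=(A['a']-A['d'])[:2];print("row yaw",np.degrees(np.arctan2(-e[0],e[1])),np.linalg.norm(e))
for n,p in dict(aFL=(299,31),aFR=(309,150),bFL=(315,293),bFR=(322,399),cFL=(322,410),cFR=(330,513),dFL=(331,515),dFR=(336,617)).items(): print(n,onz(w,W(*p),.066)[:2])
q=[onz(w,W(*x),.01) for x in [(17,101),(83,602)]];print("ledge",q[0][:2],q[1][:2],np.linalg.norm(q[0]-q[1]))
q=[onz(w,W(*x),.01) for x in [(333,257),(606,246)]];print("strip",q[0][:2],q[1][:2])
q=[onz(w,W(*x),.074) for x in [(617,641),(730,641)]];print("hoodR",q)
# height check, screw triangulation w2/w1 vs top0
T=lambda x,y:((x+.5)/7-.5+240,(y+.5)/7-.5+160)
X=lambda x,y:((x+.5)/4-.5+255,(y+.5)/4-.5+50)
for a,b,c in [((345,86),(198,278),(340,187)),((358,345),(342,280),(325,374)),((370,571),(486,284),(313,546))]:
    print(tri(w,W(*a),t,T(*b)),tri(w,W(*a),w1,X(*c)))
E
```

```text
a [0.6254 0.1002] [0.6477 0.0995] len 0.022292988532734103 yaw -1.9313132296236304
b [0.6238 0.0558] [0.6461 0.0552] len 0.02231723560813779 yaw -1.5302322281073573
c [0.623  0.0336] [0.6452 0.0329] len 0.022247689173841647 yaw -1.809641904016132
d [0.6223 0.0116] [0.6444 0.011 ] len 0.022127673832887034 yaw -1.6059404045253678
row yaw -2.0347752966128385 0.08864508941350577
aFL [0.6181 0.1095]
aFR [0.6179 0.0904]
bFL [0.6165 0.0658]
bFR [0.6159 0.0464]
cFL [0.6157 0.0443]
cFR [0.6153 0.0241]
dFL [0.6154 0.0237]
dFR [0.6144 0.0026]
ledge [0.5487 0.1184] [ 0.544  -0.0012] 0.11962950539740924
strip [0.6187 0.0785] [0.6847 0.0755]
hoodR [array([ 0.6706, -0.0052,  0.074 ]), array([ 0.6931, -0.0071,  0.074 ])]
(array([0.6251, 0.1012, 0.061 ]), np.float64(0.0007893937433087253)) (array([0.6255, 0.0997, 0.068 ]), np.float64(0.00010545898308129805))
(array([0.6236, 0.0565, 0.0588]), np.float64(0.0008104681485497328)) (array([0.6237, 0.0555, 0.0701]), np.float64(0.00032483584141107486))
(array([0.6214, 0.0117, 0.0626]), np.float64(0.002190531631130942)) (array([0.6224, 0.0117, 0.0673]), np.float64(0.0003636898477930827))
```

>>> carry_out(
  motion=[
    [[0.0066, 0.0225, 0, 0, 0, -1.45, 1], [0.0066, 0.0225, 0, 0, 0, -1.45, 1], [0.0066, 0.0225, 0, 0, 0, -1.45, 1], [0.0066, 0.0225, 0, 0, 0, -1.45, 1], [0.0066, 0.0225, 0, 0, 0, -1.45, 1]],
  ],
)

```text
t: 9.62
position: [0.5154, -0.1425, 0.1965]
tool_rot: [-0.001, 0.781, -0.624, 0.0]
wrist_force: [-1.0, -0.1, -0.8]
width: 0.0197
```

>>> carry_out(
  motion=[
    [[0.0066, 0.0225, 0, 0, 0, -1.45, 1], [0.0066, 0.0225, 0, 0, 0, -1.45, 1], [0.0066, 0.0225, 0, 0, 0, -1.45, 1], [0.0066, 0.0225, 0, 0, 0, -1.45, 1], [0.0066, 0.0225, 0, 0, 0, -1.45, 1]],
  ],
)

```text
t: 10.03
position: [0.5485, -0.0299, 0.1966]
tool_rot: [-0.0, 0.74, -0.672, 0.0]
wrist_force: [-0.7, -0.2, -1.1]
width: 0.0199
```

>>> carry_out(
  motion=[
    [[0.0066, 0.0225, -0.01, 0, 0, -1.45, 1], [0.0066, 0.0225, -0.015, 0, 0, -1.45, 1], [0.0066, 0.0225, -0.015, 0, 0, -1.45, 1], [0.0066, 0.0225, -0.01, 0, 0, -1.45, 1], [0.0066, 0.018, -0.005, 0, 0, -1.45, 1]],
  ],
)

```text
t: 10.45
position: [0.5809, 0.0792, 0.14]
tool_rot: [-0.0, -0.697, 0.717, 0.001]
wrist_force: [0.1, 0.5, -0.6]
width: 0.0198
```

>>> carry_out(
  motion=[
    [[0, 0, 0, 0, 0, 0, 1], [0, 0, 0, 0, 0, 0, 1], [0, 0, 0, 0, 0, 0, 1], [0, 0, 0, 0, 0, 0, 1], [0, 0, 0, 0, 0, 0, 1]],
  ],
)

```text
t: 10.87
position: [0.5813, 0.0761, 0.1413]
tool_rot: [0.0, -0.697, 0.717, -0.0]
wrist_force: [0.6, 0.1, -0.9]
width: 0.0201
```

```bash
python3 - <<'E'
from h import *
d=snap("wrist","w4"); q=d["s"]["tool_rot"];print(d["s"]["position"],d["s"]["wrist_force"],q,np.degrees(2*np.arctan2(q[2],q[1])))
E
```

```text
[0.5813032  0.07612557 0.14128003] [ 0.56080987  0.06532841 -0.94684357] [ 3.83543716e-04 -6.96570630e-01  7.17488119e-01 -9.77275920e-05] 268.3050259460171
```

View pics/w4.png

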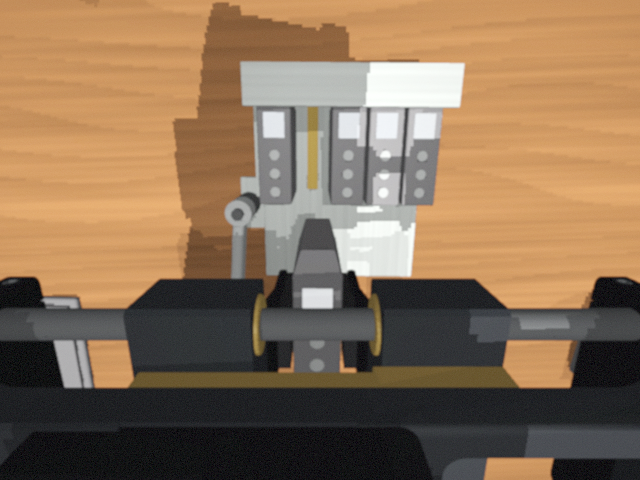

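The view shows the held spare's tip at (317,222), aimed at the gap with the brass strip near (313,150). Checking the lateral aim from this same picture.

```bash
python3 - <<'E'
from h import *
np.set_printoptions(precision=4,suppress=True)
w=load("w4"); crop(w,240,60,230,200,3.4,"wc5")
g=cv2.cvtColor(w["color"],cv2.COLOR_RGB2GRAY)
for z in (.064,.066):
  for n,p in dict(a3=(274,192),a1=(274,155),b3=(348,193),b1=(348,156)).items(): print(n,z,onz(w,p,z)[:2])
q=w["s"]; zt=q["position"][2]-.046+.056; print("held top z",zt, "tip",onz(w,(304,247),zt),onz(w,(331,247),zt))
E
```

```text
a3 0.064 [0.6246 0.1008]
a1 0.064 [0.647  0.0994]
b3 0.064 [0.6226 0.0548]
b1 0.064 [0.6451 0.0547]
a3 0.066 [0.6249 0.1005]
a1 0.066 [0.6471 0.0991]
b3 0.066 [0.6229 0.055 ]
b1 0.066 [0.6452 0.0549]
held top z 0.1512800303035633 tip [0.6157 0.0793 0.1513] [0.6154 0.0689 0.1513]
```

View pics/wc5.png

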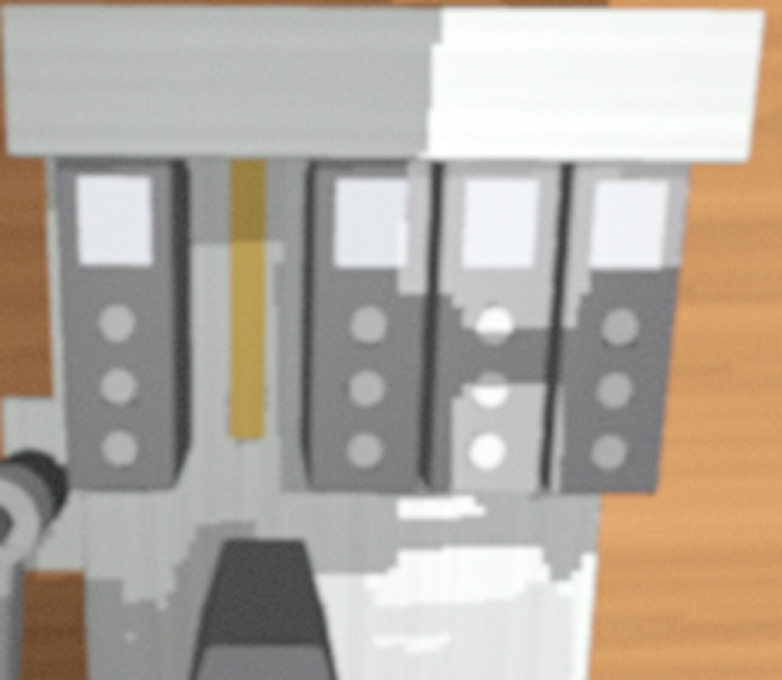

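>>> carry_out(
  motion=[
    [[0, 0.0036, -0.01, 0, 0, -0.2, 1], [0, 0, -0.02, 0, 0, 0, 1], [0, 0, -0.02, 0, 0, 0, 1], [0, 0, -0.018, 0, 0, 0, 1], [0, 0, -0.008, 0, 0, 0, 1]],
  ],
)

```text
t: 11.33
position: [0.5799, 0.0808, 0.0618]
tool_rot: [-0.001, -0.696, 0.718, 0.001]
wrist_force: [-0.4, -0.5, -1.9]
width: 0.0199
```

>>> carry_out(
  motion=[
    [[0, 0, -0.003, 0, 0, 0, 1], [0, 0, -0.001, 0, 0, 0, 1], [0, 0, -0.001, 0, 0, 0, 1], [0, 0, 0, 0, 0, 0, 1], [0, 0, 0, 0, 0, 0, 1]],
  ],
)

```text
t: 11.75
position: [0.5817, 0.0808, 0.0603]
tool_rot: [0.001, -0.696, 0.718, -0.0]
wrist_force: [0.5, 1.3, -1.2]
width: 0.0198
```

```bash
python3 - <<'E'
from h import *
d=snap("wrist","w5"); q=d["s"]["tool_rot"];print(d["s"]["position"],d["s"]["wrist_force"],np.degrees(2*np.arctan2(q[2],q[1])))
e=snap("side","s5"); crop(e,300,190,90,80,8,"sc5")
E
```

```text
[0.58174847 0.08082112 0.06032896] [ 0.53397018  1.2914151  -1.18802811] 268.1866125308079
```

View pics/sc5.png

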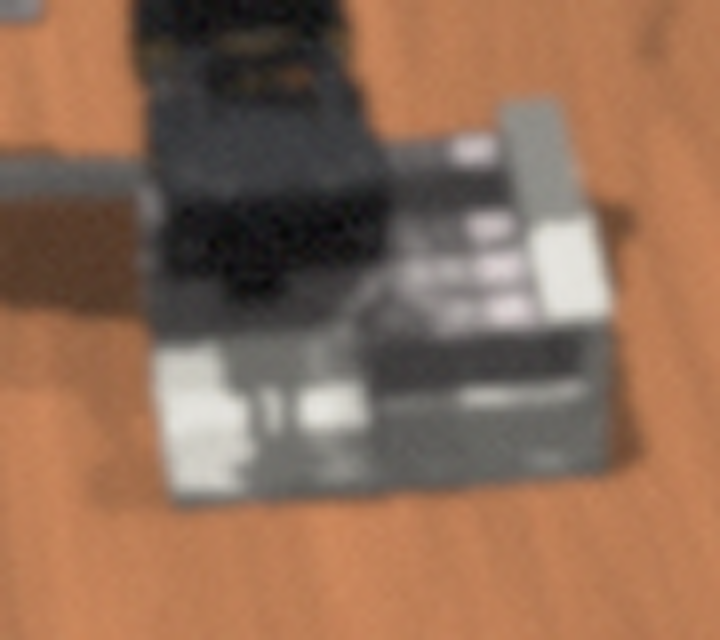

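View pics/w5.png

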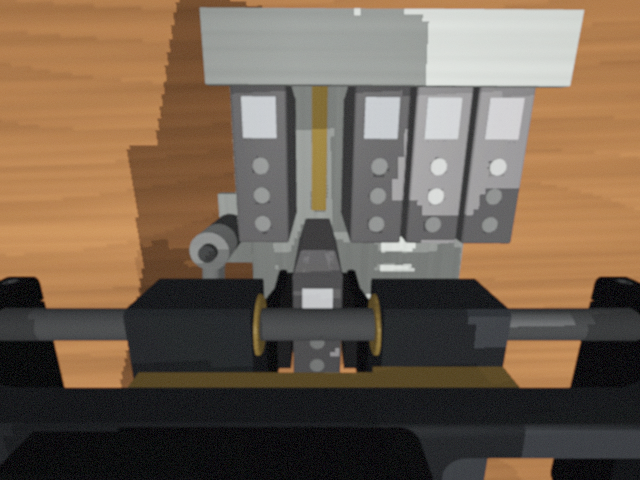

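The tip at (318,222) is centred on the gap, whose edges are at about 294 and 343. Lowering onto the ledge.

>>> carry_out(
  motion=[
    [[0, -0.0006, -0.001, 0, 0, 0, 1], [0, 0, -0.001, 0, 0, 0, 1], [0, 0, 0, 0, 0, 0, 1], [0, 0, 0, 0, 0, 0, 1], [0, 0, 0, 0, 0, 0, 1]],
  ],
)

```text
t: 12.27
position: [0.5813, 0.0801, 0.0576]
tool_rot: [-0.0, -0.696, 0.718, -0.0]
wrist_force: [-0.2, -0.0, -1.6]
width: 0.0201
```

>>> carry_out(
  motion=[
    [[0, 0, -0.001, 0, 0, 0, 1], [0, 0, 0, 0, 0, 0, 1], [0, 0, -0.001, 0, 0, 0, 1], [0, 0, 0, 0, 0, 0, 1], [0, 0, 0, 0, 0, 0, 1]],
  ],
)

```text
t: 12.68
position: [0.5814, 0.0801, 0.0561]
tool_rot: [0.0, -0.696, 0.718, 0.0]
wrist_force: [-2.3, 0.5, 6.3]
width: 0.02
```

Contact, with +6 N vertical. Letting go with a partial opening.

>>> carry_out(
  motion=[
    [[0, 0, 0.0006, 0, 0, 0, 0.7], [0, 0, 0, 0, 0, 0, 0.6], [0, 0, 0, 0, 0, 0, 0.55], [0, 0, 0, 0, 0, 0, 0.55], [0, 0, 0, 0, 0, 0, 0.55]],
  ],
)

```text
t: 13.1
position: [0.5813, 0.0802, 0.0561]
tool_rot: [-0.0, -0.696, 0.718, -0.0]
wrist_force: [0.4, -0.0, -0.4]
width: 0.0379
```

>>> carry_out(
  motion=[
    [[0, 0, 0.01, 0, 0, 0, 0.55], [0, 0, 0.02, 0, 0, 0, 0.55], [0, 0, 0.03, 0, 0, 0, 0.55], [-0.01, 0, 0.03, 0, 0, 0, 0.6], [-0.025, 0, 0.03, 0, 0, 0, 0.8]],
  ],
)

```text
t: 13.52
position: [0.5476, 0.0796, 0.1783]
tool_rot: [0.0, -0.696, 0.718, -0.001]
wrist_force: [-0.5, 1.2, 2.7]
width: 0.0338
```

```bash
python3 - <<'E'
from h import *
d=snap("wrist","w6"); q=d["s"]["tool_rot"];print(d["s"]["position"],d["s"]["q"],d["s"]["wrist_force"],np.degrees(2*np.arctan2(q[2],q[1])))
E
```

```text
[0.54764574 0.07959232 0.1783177 ] [-1.18478002  0.43475812  1.20224985  1.78973216 -0.43048707  1.2161783
 -1.46243086] [-0.53504398  1.23586473  2.70697196] 268.14610457671375
```

View pics/w6.png

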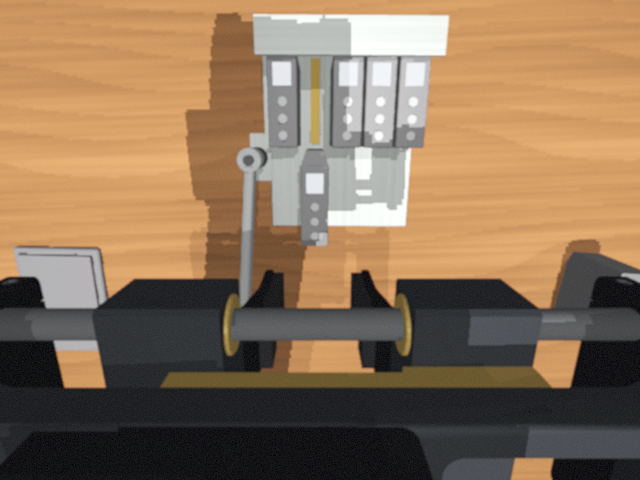

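The spare stands free on the ledge, square to the gap: tip at (315,152), front at (313,243). Turning the closed fingers 90° for the push.

>>> carry_out(
  motion=[
    [[-0.01, 0.0005, 0, 0, 0, 6, 1], [-0.01, 0.0005, 0, 0, 0, 6, 1], [-0.01, 0.0005, 0, 0, 0, 6, 1], [-0.006, 0.0005, 0, 0, 0, 6, 1], [0, 0, 0, 0, 0, 6, 1]],
  ],
)

```text
t: 13.98
position: [0.5093, 0.0821, 0.1766]
tool_rot: [-0.0, 0.859, -0.511, -0.001]
wrist_force: [-0.8, -0.2, 0.1]
width: 0.0025
```

>>> carry_out(
  motion=[
    [[0, 0, 0, 0, 0, 6, 1], [0, 0, 0, 0, 0, 6, 1], [0, 0, 0, 0, 0, 6, 1], [0, 0, 0, 0, 0, 6, 1], [0, 0, 0, 0, 0, 6, 1]],
  ],
)

```text
t: 14.4
position: [0.5103, 0.0818, 0.1768]
tool_rot: [-0.0, 0.962, -0.272, 0.0]
wrist_force: [0.0, -0.0, 0.2]
width: 0.0001
```

>>> carry_out(
  motion=[
    [[0, 0, 0, 0, 0, 6, 1], [0, 0, 0, 0, 0, 6, 1], [0, 0, 0, 0, 0, 6, 1], [0, 0, 0, 0, 0, 6, 1], [0, 0, 0, 0, 0, 6, 1]],
  ],
)

```text
t: 14.82
position: [0.5104, 0.0817, 0.1767]
tool_rot: [-0.0, 1.0, -0.014, 0.0]
wrist_force: [-0.1, -0.1, 0.2]
width: -0.0
```

```bash
python3 - <<'E'
from h import *
d=snap("wrist","w7"); q=d["s"]["tool_rot"];print(d["s"]["position"],d["s"]["q"],d["s"]["wrist_force"],q,np.degrees(2*np.arctan2(q[2],q[1])))
e=snap("top","t7"); crop(e,220,150,160,120,5,"tc7")
E
```

```text
[0.51035017 0.08173524 0.17674599] [-1.09857637  0.19961874  0.95592228  1.8766561  -0.1783139   1.15420328
 -0.10664784] [-0.08150884 -0.14473697  0.16080675] [-1.52326728e-04  9.99907278e-01 -1.36147596e-02  2.24339729e-04] -1.560184788141142
```

View pics/w7.png

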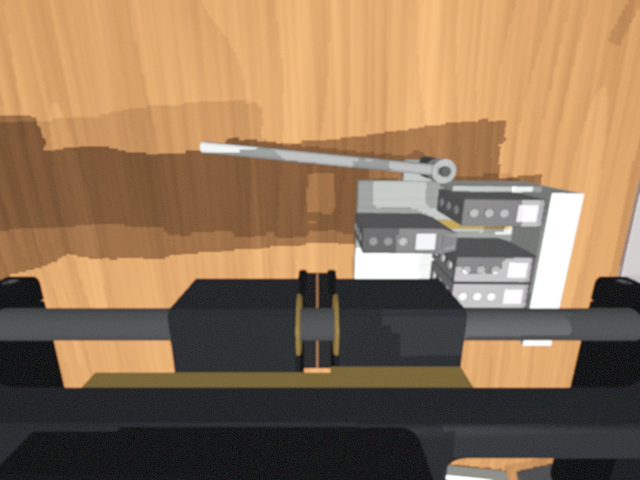

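View pics/tc7.png

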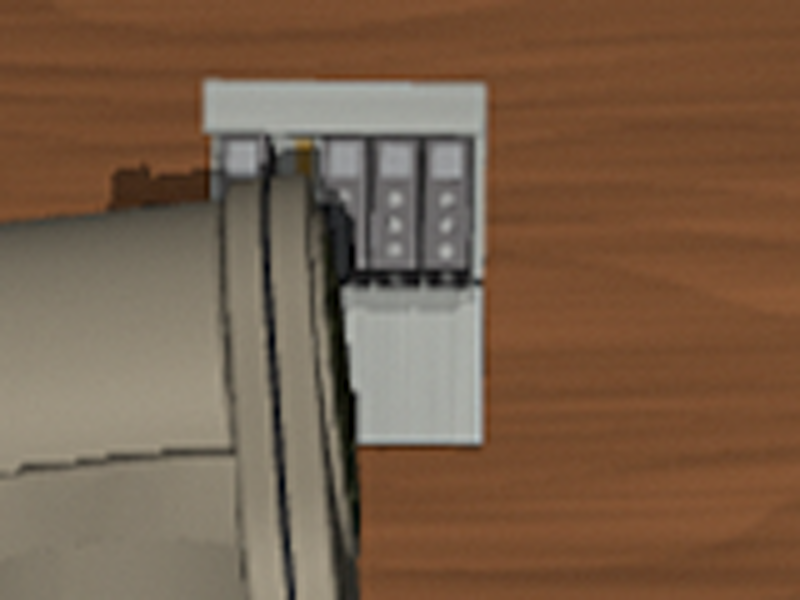

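>>> carry_out(
  motion=[
    [[0, 0, -0.02, 0, 0, 0, 1], [0, 0, -0.03, 0, 0, 0, 1], [0, 0, -0.03, 0, 0, 0, 1], [0, 0, -0.03, 0, 0, 0, 1], [0, 0, -0.015, 0, 0, -0.3, 1]],
  ],
)

```text
t: 15.33
position: [0.5088, 0.0817, 0.0485]
tool_rot: [0.001, 1.0, -0.021, -0.001]
wrist_force: [-1.0, -0.2, -0.5]
width: 0.0004
```

>>> carry_out(
  motion=[
    [[0, 0, -0.004, 0, 0, 0, 1], [0, 0, 0, 0, 0, 0, 1], [0, 0, 0, 0, 0, 0, 1], [0, 0, 0, 0, 0, 0, 1], [0, 0, 0, 0, 0, 0, 1]],
  ],
)

```text
t: 15.75
position: [0.5111, 0.0825, 0.0484]
tool_rot: [-0.001, 1.0, -0.019, 0.001]
wrist_force: [-0.9, 0.1, 0.3]
width: 0.0005
```

```bash
python3 - <<'E'
from h import *
d=snap("wrist","w8"); q=d["s"]["tool_rot"];print(d["s"]["position"],d["s"]["wrist_force"],q,np.degrees(2*np.arctan2(q[2],q[1])))
E
```

```text
[0.51111061 0.08246718 0.0484353 ] [-0.94441031  0.07844304  0.34649407] [-5.77340855e-04  9.99825311e-01 -1.86558262e-02  9.87450225e-04] -2.1379256396519355
```

View pics/w8.png

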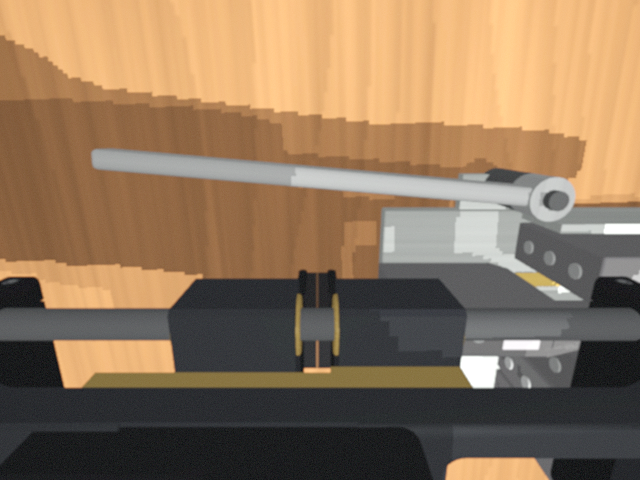

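>>> carry_out(
  motion=[
    [[0.006, -0.0002, 0, 0, 0, 0, 1], [0.006, -0.0002, 0, 0, 0, 0, 1], [0.006, -0.0002, 0, 0, 0, 0, 1], [0.006, -0.0002, 0, 0, 0, 0, 1], [0.006, -0.0002, 0, 0, 0, 0, 1]],
  ],
)

```text
t: 16.22
position: [0.5407, 0.0811, 0.0472]
tool_rot: [-0.0, 1.0, -0.018, -0.0]
wrist_force: [-5.9, -0.2, 6.6]
width: 0.0003
```

>>> carry_out(
  motion=[
    [[0.006, -0.0002, 0, 0, 0, 0, 1], [0.006, -0.0002, 0, 0, 0, 0, 1], [0.006, -0.0002, 0, 0, 0, 0, 1], [0.006, -0.0002, 0, 0, 0, 0, 1], [0.004, -0.0002, 0, 0, 0, 0, 1]],
  ],
)

```text
t: 16.63
position: [0.569, 0.08, 0.0471]
tool_rot: [0.0, 1.0, -0.019, -0.0]
wrist_force: [-3.1, 0.6, 4.5]
width: 0.0004
```

>>> carry_out(
  motion=[
    [[0, 0, 0, 0, 0, 0, 1], [0, 0, 0, 0, 0, 0, 1], [0, 0, 0, 0, 0, 0, 1], [-0.015, 0.0005, 0, 0, 0, 0, 1], [-0.02, 0.0005, 0.01, 0, 0, 0, 1]],
  ],
)

```text
t: 17.05
position: [0.5327, 0.0808, 0.056]
tool_rot: [0.001, 1.0, -0.019, -0.0]
wrist_force: [-1.4, -0.9, 0.9]
width: 0.0006
```

>>> carry_out(
  motion=[
    [[-0.01, 0.001, 0.03, 0, 0, 0, 1], [0, 0, 0.03, 0, 0, 0, 1], [0, 0, 0.03, 0, 0, 0, 1], [0, 0, 0.03, 0, 0, 0, 1], [0, 0, 0, 0, 0, 0, 1]],
  ],
)

```text
t: 17.47
position: [0.5257, 0.0823, 0.1822]
tool_rot: [-0.002, 1.0, -0.019, 0.003]
wrist_force: [-0.2, 0.1, -0.8]
width: 0.0007
```

```bash
python3 - <<'E'
from h import *
d=snap("wrist","w9"); q=d["s"]["tool_rot"];print(d["s"]["position"],d["s"]["wrist_force"],q,np.degrees(2*np.arctan2(q[2],q[1])))
crop(d,300,140,270,200,2.9,"wc9")
e=snap("side","s9"); crop(e,300,190,90,80,8,"sc9")
E
```

```text
[0.52566198 0.08230738 0.18220401] [-0.18517517  0.06794642 -0.77986019] [-0.00181952  0.99981848 -0.01868034  0.00327824] -2.140748308505685
```

View pics/wc9.png

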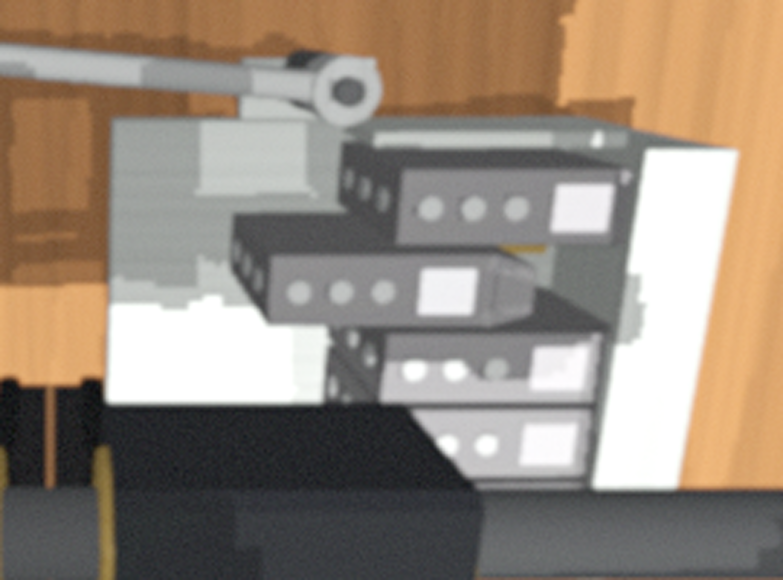

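View pics/sc9.png

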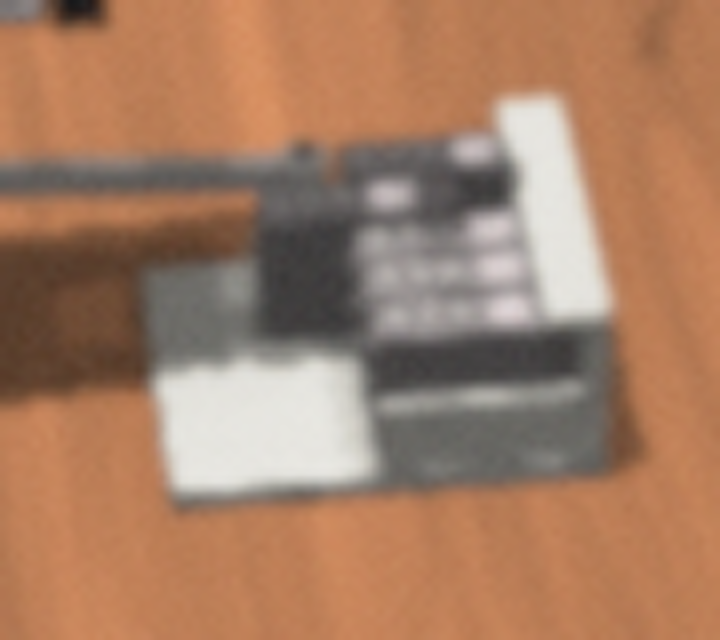

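The spare is about 35 mm short of flush, straight and entering the gap. Its neighbours look unmoved.

```bash
python3 - <<'E'
from h import *
np.set_printoptions(precision=4,suppress=True)
w=load("w9");W=lambda x,y:((x+.5)/2.9-.5+300,(y+.5)/2.9-.5+140)
for n,p in dict(a3=(431,209),a1=(516,209),s3=(300,292),s1=(383,292),b3=(414,369),b1=(497,369)).items(): print(n,onz(w,W(*p),.066)[:2])
for n,p in dict(aL=(400,172),aR=(399,243),sL=(267,256),sR=(268,324)).items(): print(n,onz(w,W(*p),.066)[:2])
E
```

```text
a3 [0.6262 0.0994]
a1 [0.6481 0.0985]
s3 [0.593  0.0784]
s1 [0.6149 0.0775]
b3 [0.6244 0.0555]
b1 [0.6468 0.0546]
aL [0.6176 0.1093]
aR [0.6184 0.0907]
sL [0.5841 0.0885]
sR [0.5848 0.0698]
```

>>> carry_out(
  motion=[
    [[0.005, -0.001, -0.02, 0, 0, 0, 1], [0, 0, -0.03, 0, 0, 0, 1], [0, 0, -0.03, 0, 0, 0, 1], [0, 0, -0.03, 0, 0, 0, 1], [0, 0, -0.018, 0, 0, 0, 1]],
  ],
)

```text
t: 17.98
position: [0.5257, 0.0804, 0.0448]
tool_rot: [0.001, 1.0, -0.019, -0.002]
wrist_force: [0.0, 0.3, -0.1]
width: 0.0005
```

>>> carry_out(
  motion=[
    [[0, 0, -0.003, 0, 0, 0, 1], [0.004, 0, 0, 0, 0, 0, 1], [0.006, 0, 0, 0, 0, 0, 1], [0.006, 0, 0, 0, 0, 0, 1], [0.006, 0, 0, 0, 0, 0, 1]],
  ],
)

```text
t: 18.4
position: [0.5519, 0.0814, 0.0474]
tool_rot: [-0.0, 1.0, -0.018, 0.001]
wrist_force: [-0.4, -0.1, -0.2]
width: 0.0004
```

>>> carry_out(
  motion=[
    [[0.006, -0.0002, 0, 0, 0, 0, 1], [0.006, -0.0002, 0, 0, 0, 0, 1], [0.006, -0.0002, 0, 0, 0, 0, 1], [0.005, -0.0002, 0, 0, 0, 0, 1], [0.005, -0.0002, 0, 0, 0, 0, 1]],
  ],
)

```text
t: 18.82
position: [0.5785, 0.0801, 0.0463]
tool_rot: [-0.0, 1.0, -0.019, -0.0]
wrist_force: [-4.7, -0.8, 5.5]
width: 0.0006
```

>>> carry_out(
  motion=[
    [[0.004, -0.0002, 0, 0, 0, 0, 1], [0.004, -0.0002, 0, 0, 0, 0, 1], [0.004, -0.0002, 0, 0, 0, 0, 1], [0.003, -0.0001, 0, 0, 0, 0, 1], [0.002, -0.0001, 0, 0, 0, 0, 1]],
  ],
)

```text
t: 19.23
position: [0.5955, 0.0793, 0.0463]
tool_rot: [-0.0, 1.0, -0.018, -0.0]
wrist_force: [-3.9, 0.4, 5.6]
width: 0.0004
```

>>> carry_out(
  motion=[
    [[0, 0, 0, 0, 0, 0, 1], [0, 0, 0, 0, 0, 0, 1], [0, 0, 0, 0, 0, 0, 1], [0, 0, 0, 0, 0, 0, 1], [0, 0, 0, 0, 0, 0, 1]],
  ],
)

```text
t: 19.65
position: [0.5953, 0.0793, 0.0461]
tool_rot: [0.0, 1.0, -0.018, 0.0]
wrist_force: [0.2, -0.1, -0.7]
width: 0.0007
```

```bash
python3 - <<'E'
from h import *
d=snap("wrist","w10"); q=d["s"]["tool_rot"];print(d["s"]["position"],d["s"]["wrist_force"])
crop(d,380,140,260,200,2.9,"wc10")
e=snap("side","s10"); crop(e,300,190,90,80,8,"sc10")
E
```

```text
[0.59528222 0.07934226 0.04612103] [ 0.21579448 -0.13117364 -0.71052081]
```

View pics/w10.png

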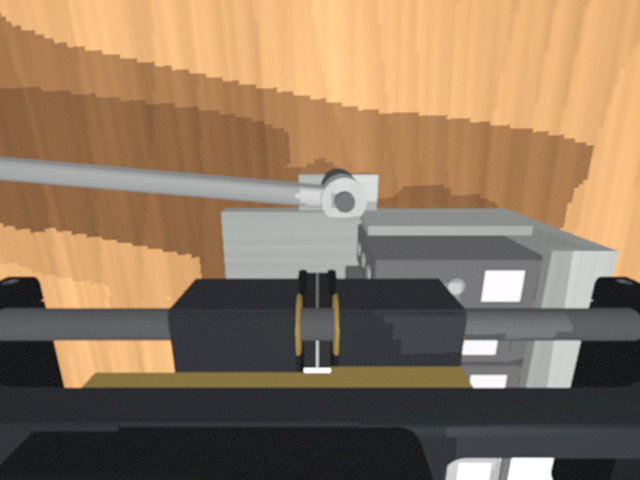

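>>> carry_out(
  motion=[
    [[0.002, -0.0001, 0, 0, 0, 0, 1], [0.0015, 0, 0, 0, 0, 0, 1], [0.001, 0, 0, 0, 0, 0, 1], [0, 0, 0, 0, 0, 0, 1], [0, 0, 0, 0, 0, 0, 1]],
  ],
)

```text
t: 20.17
position: [0.5999, 0.0792, 0.0462]
tool_rot: [0.0, 1.0, -0.018, 0.0]
wrist_force: [-1.0, -0.0, 0.1]
width: 0.0008
```

>>> carry_out(
  motion=[
    [[-0.02, 0.0005, 0, 0, 0, 0, 1], [-0.025, 0.0005, 0.02, 0, 0, 0, 1], [-0.02, 0.0005, 0.03, 0, 0, 0, 1], [-0.01, 0.0005, 0.03, 0, 0, 0, 1], [0, 0, 0.03, 0, 0, 0, 1]],
  ],
)

```text
t: 20.58
position: [0.5226, 0.081, 0.1568]
tool_rot: [-0.0, 1.0, -0.019, -0.001]
wrist_force: [0.9, 1.0, 0.3]
width: 0.0003
```

>>> carry_out(
  motion=[
    [[0, 0, 0.02, 0, 0, 0, 1], [0, 0, 0, 0, 0, 0, 1], [0, 0, 0, 0, 0, 0, 1], [0, 0, 0, 0, 0, 0, 1], [0, 0, 0, 0, 0, 0, 1]],
  ],
)

```text
t: 21.0
position: [0.5243, 0.0811, 0.1752]
tool_rot: [0.0, 1.0, -0.018, -0.001]
wrist_force: [-0.1, 0.9, 0.1]
width: 0.0011
```

```bash
python3 - <<'E'
from h import *
d=snap("wrist","w11"); print(d["s"]["position"],d["s"]["wrist_force"])
crop(d,300,140,270,200,2.9,"wc11")
e=snap("side","s11"); crop(e,300,190,90,80,8,"sc11")
E
```

```text
[0.52425249 0.08109313 0.1751621 ] [-0.14552829  0.8665317   0.10074579]
```

View pics/wc11.png

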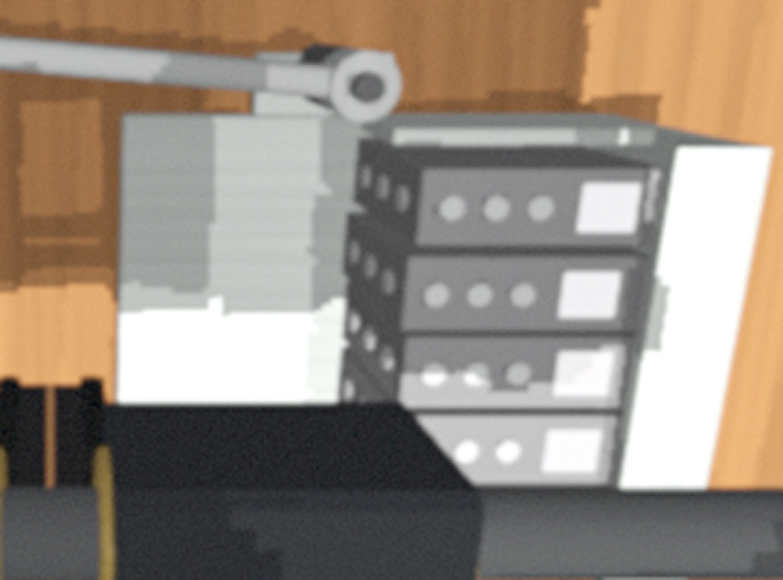

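View pics/sc11.png

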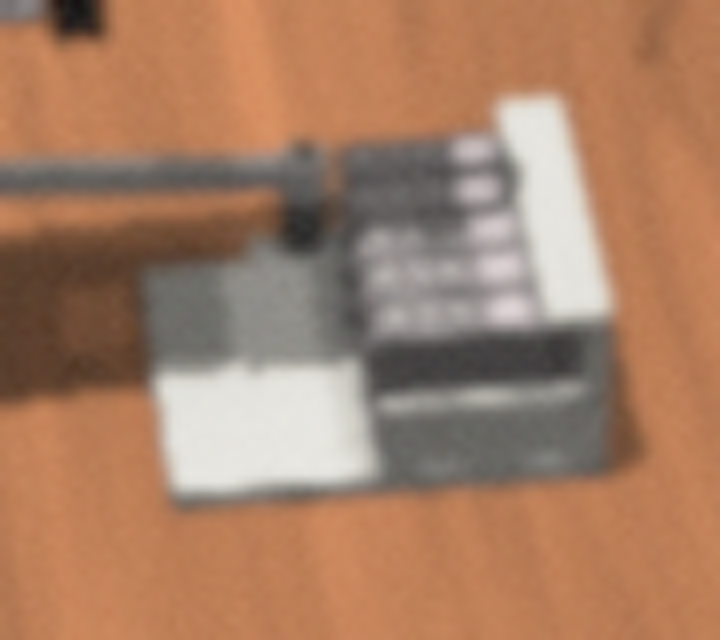

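```bash
python3 - <<'E'
from h import *
np.set_printoptions(precision=4,suppress=True)
w=load("w11");W=lambda x,y:((x+.5)/2.9-.5+300,(y+.5)/2.9-.5+140)
g=cv2.cvtColor(w["color"],cv2.COLOR_RGB2GRAY).astype(float)
def cen(p,r=4):
    u,v=map(int,np.round(W(*p)));a=g[v-r:v+r+1,u-r:u+r+1];a=np.clip(a-np.median(a)-15,0,None)
    yy,xx=np.mgrid[v-r:v+r+1,u-r:u+r+1];return ((a*xx).sum()/a.sum(),(a*yy).sum()/a.sum())
X=np.array([.9994,-.033])
for n,ps in dict(a=[(453,208),(497,208),(540,208)],s=[(437,295),(480,295),(523,295)],b=[(433,375),(476,375),(518,374)]).items():
    qc=[onz(w,cen(p),.066)[:2] for p in ps]; qm=[onz(w,W(*p),.066)[:2] for p in ps]
    print(n,[round(float(q@X),4) for q in qc],[round(float(q@X),4) for q in qm],qm[0],qm[2])
for n,p in dict(aL=(419,169),aR=(415,246),sL=(407,255),sR=(402,331),bL=(401,338)).items(): print(n,round(float(onz(w,W(*p),.066)[:2]@X),4))
E
```

```text
a [nan, 0.6336, nan] [0.6227, 0.6336, 0.6444] [0.6263 0.0995] [0.648  0.0987]
s [0.6208, 0.6319, 0.643] [0.6209, 0.6319, 0.6429] [0.6239 0.0769] [0.6458 0.0761]
b [0.6223, 0.6325, 0.6442] [0.6221, 0.6334, 0.6443] [0.6243 0.055 ] [0.6465 0.0545]
aL 0.6132
aR 0.6141
sL 0.6123
sR 0.6129
bL 0.6128<stdin>:7: RuntimeWarning: invalid value encountered in scalar divide
```

The spare is about 1.3 mm short of flush: its screws give 1.45 mm, its edge about 1.0 mm. One more small push.

>>> carry_out(
  motion=[
    [[0.005, -0.001, -0.02, 0, 0, 0, 1], [0.005, 0, -0.03, 0, 0, 0, 1], [0.005, 0, -0.03, 0, 0, 0, 1], [0.005, 0, -0.03, 0, 0, 0, 1], [0.005, 0, -0.016, 0, 0, 0, 1]],
  ],
)

```text
t: 21.52
position: [0.548, 0.0796, 0.0461]
tool_rot: [0.001, 1.0, -0.019, -0.002]
wrist_force: [0.2, 0.4, 0.1]
width: 0.0004
```

>>> carry_out(
  motion=[
    [[0.01, 0, -0.003, 0, 0, 0, 1], [0.01, 0, 0, 0, 0, 0, 1], [0.01, 0, 0, 0, 0, 0, 1], [0.008, 0, 0, 0, 0, 0, 1], [0.006, 0, 0, 0, 0, 0, 1]],
  ],
)

```text
t: 21.93
position: [0.5951, 0.0801, 0.0478]
tool_rot: [0.0, 1.0, -0.018, 0.001]
wrist_force: [-0.6, -0.2, 0.6]
width: 0.0006
```

>>> carry_out(
  motion=[
    [[0.003, -0.0005, 0, 0, 0, 0, 1], [0, 0, 0, 0, 0, 0, 1], [0, 0, 0, 0, 0, 0, 1], [0, 0, 0, 0, 0, 0, 1], [0, 0, 0, 0, 0, 0, 1]],
  ],
)

```text
t: 22.35
position: [0.5964, 0.0799, 0.0473]
tool_rot: [-0.0, 1.0, -0.018, -0.0]
wrist_force: [-1.1, -0.2, 0.1]
width: 0.0006
```

>>> carry_out(
  motion=[
    [[0.002, -0.0004, 0, 0, 0, 0, 1], [0.0015, 0, 0, 0, 0, 0, 1], [0.0008, 0, 0, 0, 0, 0, 1], [0.0005, 0, 0, 0, 0, 0, 1], [0, 0, 0, 0, 0, 0, 1]],
  ],
)

```text
t: 22.77
position: [0.6015, 0.0794, 0.0472]
tool_rot: [-0.0, 1.0, -0.018, -0.0]
wrist_force: [-1.0, -0.6, 0.6]
width: 0.0005
```

>>> carry_out(
  motion=[
    [[0, 0, 0, 0, 0, 0, 1], [0, 0, 0, 0, 0, 0, 1], [0, 0, 0, 0, 0, 0, 1], [0, 0, 0, 0, 0, 0, 1], [0, 0, 0, 0, 0, 0, 1]],
  ],
)

```text
t: 23.18
position: [0.6015, 0.0793, 0.0471]
tool_rot: [0.0, 1.0, -0.018, -0.0]
wrist_force: [-2.1, -0.6, 1.6]
width: 0.0001
```

>>> carry_out(
  motion=[
    [[-0.02, 0.0005, 0, 0, 0, 0, 1], [-0.025, 0.0005, 0.02, 0, 0, 0, 1], [-0.02, 0.0005, 0.03, 0, 0, 0, 1], [-0.01, 0.0005, 0.03, 0, 0, 0, 1], [0, 0, 0.03, 0, 0, 0, 1]],
  ],
)

```text
t: 23.6
position: [0.5245, 0.0811, 0.1577]
tool_rot: [-0.0, 1.0, -0.019, -0.001]
wrist_force: [-0.8, 0.7, 0.7]
width: 0.0009
```

>>> carry_out(
  motion=[
    [[0, 0, 0.02, 0, 0, 0, 1], [0, 0, 0, 0, 0, 0, 1], [0, 0, 0, 0, 0, 0, 1], [0, 0, 0, 0, 0, 0, 1], [0, 0, 0, 0, 0, 0, 1]],
  ],
)

```text
t: 24.02
position: [0.5261, 0.0812, 0.1761]
tool_rot: [0.0, 1.0, -0.019, -0.001]
wrist_force: [-0.0, -1.1, 0.0]
width: 0.0005
```

```bash
python3 - <<'E'
from h import *
d=snap("wrist","w12"); print(d["s"]["position"],d["s"]["wrist_force"])
crop(d,300,140,270,200,2.9,"wc12")
E
```

```text
[0.52606148 0.08120447 0.17613971] [-0.00668385 -1.09739507  0.00624988]
```

View pics/wc12.png

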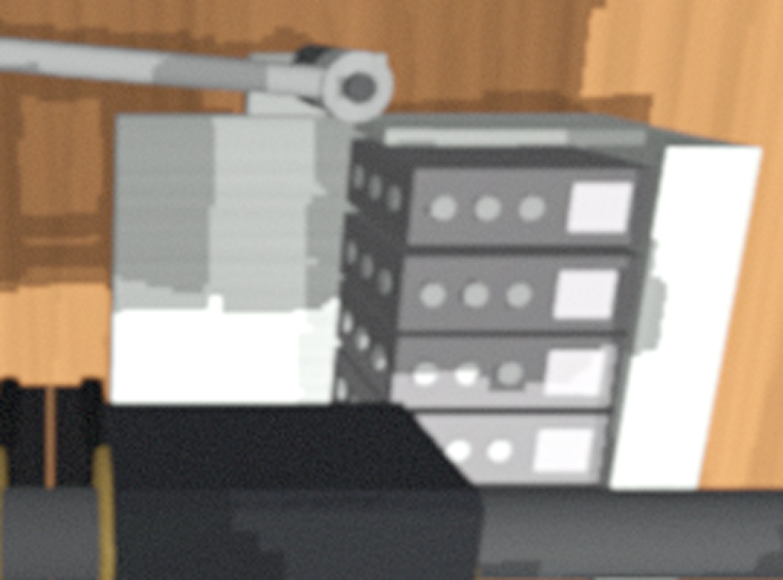

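```bash
python3 - <<'E'
from h import *
np.set_printoptions(precision=4,suppress=True)
w=load("w12");W=lambda x,y:((x+.5)/2.9-.5+300,(y+.5)/2.9-.5+140)
X=np.array([.9994,-.033])
for n,ps in dict(a=[(444,208),(488,208),(532,208)],s=[(433,295),(476,294),(519,294)],b=[(425,374),(467,374),(510,373)],c=[(458,450),(499,450)]).items():
    qm=[onz(w,W(*p),.066)[:2] for p in ps]
    print(n,[round(float(q@X),4) for q in qm],qm[0])
for n,p in dict(aL=(411,169),aR=(407,246),sL=(402,255),sR=(396,331),bL=(395,338),bR=(391,408)).items(): print(n,round(float(onz(w,W(*p),.066)[:2]@X),4))
E
```

```text
a [0.6226, 0.6336, 0.6447] [0.6263 0.0995]
s [0.6221, 0.6331, 0.6442] [0.625  0.0768]
b [0.6222, 0.6332, 0.6445] [0.6244 0.0551]
c [0.6332, 0.6442] [0.6346 0.0329]
aL 0.6134
aR 0.6142
sL 0.6132
sR 0.6135
bL 0.6134
bR 0.6141
```

Flush: the front screw line reads 0.6221 for the spare, against 0.6226 and 0.6222 for its neighbours, which haven't moved. Next, find the bar line for closing.

```bash
python3 - <<'E'
from h import *
np.set_printoptions(precision=5,suppress=True)
w=load("w12");w4=load("w9");t=load("t3")
crop(w,150,120,200,100,4,"wc13")
W=lambda x,y:((x+.5)/2.9-.5+300,(y+.5)/2.9-.5+140)
print(onz(w,W(358,86),.048)[:2],onz(w,W(5,54),.046)[:2],onz(w,W(200,71),.046)[:2])
S=lambda x,y:((x+.5)/5-.5+220,(y+.5)/5-.5+150)
print(onz(t,S(180,295),.048)[:2],onz(t,S(148,598),.046)[:2])
E
```

```text
[0.60866 0.12874] [0.51718 0.1401 ] [0.56785 0.13392]
[0.6073  0.12921] [0.47612 0.14502]
```

View pics/wc13.png

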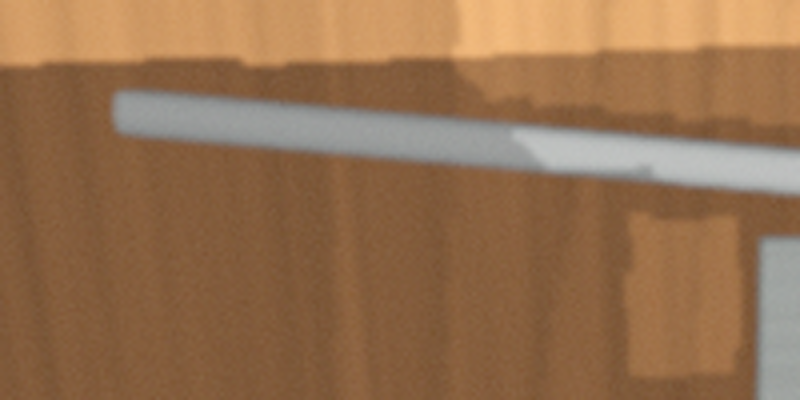

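```bash
python3 - <<'E'
import numpy as np
P=np.array([.6083,.1295])
def tcp(d):
    f=np.radians(d);u=np.array([-np.sin(f),-np.cos(f)]);n=np.array([np.cos(f),-np.sin(f)])
    h=.004+.015*abs(n[0])+.0095*abs(n[1]); return P+.16*u-h*n
A=list(range(97,1,-4))+[1.9]
p=np.array([.452,.175])
for a in A:
    q=tcp(a);print(a,np.round(q,4),np.round(q-p,4));p=q
E
```

```text
97 [0.4514 0.1641] [-0.0006 -0.0109]
93 [0.4493 0.1521] [-0.0021 -0.012 ]
89 [0.4481 0.1405] [-0.0012 -0.0117]
85 [0.4476 0.1303] [-0.0005 -0.0102]
81 [0.4478 0.12  ] [ 0.0002 -0.0103]
77 [0.4487 0.1097] [ 0.0009 -0.0103]
73 [0.4502 0.0994] [ 0.0015 -0.0103]
69 [0.4524 0.0892] [ 0.0022 -0.0102]
65 [0.4553 0.0791] [ 0.0029 -0.0101]
61 [0.4589 0.0691] [ 0.0036 -0.01  ]
57 [0.4631 0.0592] [ 0.0043 -0.0098]
53 [0.4681 0.0497] [ 0.005  -0.0096]
49 [0.4738 0.0404] [ 0.0056 -0.0093]
45 [0.4801 0.0314] [ 0.0063 -0.0089]
41 [0.4871 0.0229] [ 0.007  -0.0086]
37 [0.4947 0.0148] [ 0.0076 -0.0081]
33 [0.5029 0.0072] [ 0.0082 -0.0076]
29 [5.117e-01 1.000e-04] [ 0.0088 -0.0071]
25 [ 0.5211 -0.0064] [ 0.0094 -0.0065]
21 [ 0.531  -0.0122] [ 0.0099 -0.0058]
17 [ 0.5413 -0.0173] [ 0.0103 -0.0051]
13 [ 0.5521 -0.0217] [ 0.0108 -0.0044]
9 [ 0.5632 -0.0254] [ 0.0111 -0.0036]
5 [ 0.5747 -0.0282] [ 0.0114 -0.0028]
1.9 [ 0.5837 -0.0298] [ 0.009  -0.0016]
```

>>> carry_out(
  motion=[
    [[-0.015, 0.019, 0, 0, 0, 0, 1], [-0.015, 0.019, 0, 0, 0, 0, 1], [-0.015, 0.019, 0, 0, 0, 0, 1], [-0.015, 0.019, 0, 0, 0, 0, 1], [-0.014, 0.018, 0, 0, 0, 0, 1]],
  ],
)

```text
t: 24.48
position: [0.4514, 0.1759, 0.1764]
tool_rot: [0.001, 1.0, -0.019, -0.0]
wrist_force: [1.3, 0.4, -0.1]
width: 0.0005
```

>>> carry_out(
  motion=[
    [[0, 0, -0.02, 0, 0, 0, 1], [0, 0, -0.03, 0, 0, 0, 1], [0, 0, -0.03, 0, 0, 0, 1], [0, 0, -0.03, 0, 0, 0, 1], [0, 0, -0.014, 0, 0, 0, 1]],
  ],
)

```text
t: 24.9
position: [0.4506, 0.174, 0.0493]
tool_rot: [0.002, 1.0, -0.019, -0.002]
wrist_force: [0.0, 0.3, -0.4]
width: 0.0004
```

>>> carry_out(
  motion=[
    [[0, 0, 0, 0, 0, 0, 1], [0, 0, 0, 0, 0, 0, 1], [0, 0, 0, 0, 0, 0, 1], [0, 0, 0, 0, 0, 0, 1], [0, 0, 0, 0, 0, 0, 1]],
  ],
)

```text
t: 25.32
position: [0.4532, 0.1758, 0.0542]
tool_rot: [-0.001, 1.0, -0.018, 0.001]
wrist_force: [0.6, -0.8, -0.5]
width: 0.0007
```

```bash
python3 - <<'E'
from h import *
d=snap("wrist","w14"); print(d["s"]["position"],d["s"]["wrist_force"])
e=snap("side","s14"); crop(e,250,170,140,110,5,"sc14")
E
```

```text
[0.45320364 0.17580229 0.05419845] [ 0.55017592 -0.7906052  -0.53990525]
```

View pics/w14.png

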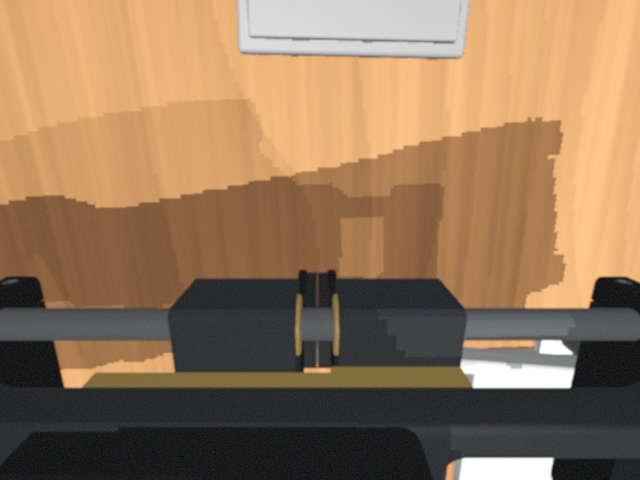

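View pics/sc14.png

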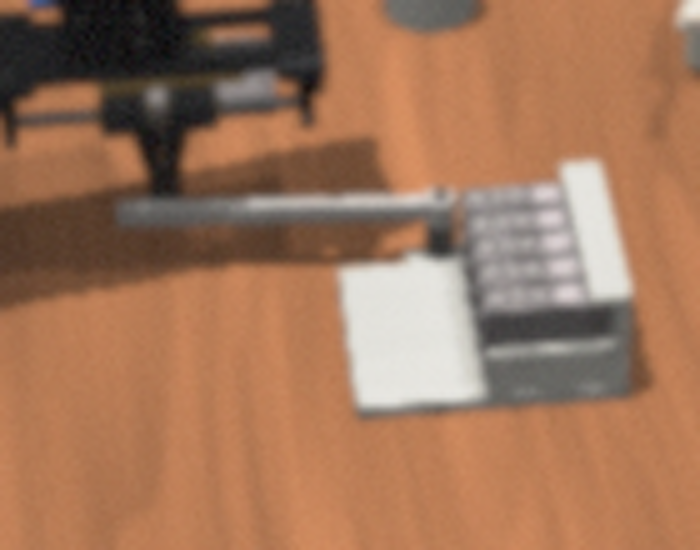

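The fingers stand behind the bar on its far side. Swinging it shut.

>>> carry_out(
  motion=[
    [[-0.002, -0.006, -0.003, 0, 0, 0, 1], [0, -0.006, -0.002, 0, 0, 0, 1], [-0.002, -0.012, 0, 0, 0, 0, 1], [-0.0012, -0.0117, 0, 0, 0, 0, 1], [-0.0005, -0.0102, 0, 0, 0, 0, 1]],
  ],
)

```text
t: 25.83
position: [0.4466, 0.1276, 0.0481]
tool_rot: [0.0, 1.0, -0.019, -0.0]
wrist_force: [0.8, 0.6, -0.4]
width: -0.0
```

>>> carry_out(
  motion=[
    [[0.0002, -0.0103, 0, 0, 0, 0, 1], [0.0009, -0.0103, 0, 0, 0, 0, 1], [0.0015, -0.0103, 0, 0, 0, 0, 1], [0.0022, -0.0102, 0, 0, 0, 0, 1], [0.0029, -0.0101, 0, 0, 0, 0, 1]],
  ],
)

```text
t: 26.25
position: [0.4548, 0.0772, 0.0482]
tool_rot: [-0.0, 1.0, -0.018, 0.0]
wrist_force: [-0.5, 0.8, 0.4]
width: 0.0004
```

>>> carry_out(
  motion=[
    [[0.0036, -0.01, 0, 0, 0, 0, 1], [0.0043, -0.0098, 0, 0, 0, 0, 1], [0.005, -0.0096, 0, 0, 0, 0, 1], [0.0056, -0.0093, 0, 0, 0, 0, 1], [0.0063, -0.0089, 0, 0, 0, 0, 1]],
  ],
)

```text
t: 26.67
position: [0.4796, 0.0295, 0.0481]
tool_rot: [-0.0, 1.0, -0.019, -0.0]
wrist_force: [0.5, 0.9, 0.4]
width: 0.0006
```

>>> carry_out(
  motion=[
    [[0.007, -0.0086, 0, 0, 0, 0, 1], [0.0076, -0.0081, 0, 0, 0, 0, 1], [0.0082, -0.0076, 0, 0, 0, 0, 1], [0.0088, -0.0071, 0, 0, 0, 0, 1], [0.0094, -0.0065, 0, 0, 0, 0, 1]],
  ],
)

```text
t: 27.08
position: [0.5206, -0.0085, 0.048]
tool_rot: [0.0, 1.0, -0.019, -0.0]
wrist_force: [-0.5, 0.9, -0.5]
width: 0.0008
```

>>> carry_out(
  motion=[
    [[0.0099, -0.0058, 0, 0, 0, 0, 1], [0.0103, -0.0051, 0, 0, 0, 0, 1], [0.0108, -0.0044, 0, 0, 0, 0, 1], [0.008, -0.003, 0, 0, 0, 0, 1], [0.005, -0.001, 0, 0, 0, 0, 1]],
  ],
)

```text
t: 27.5
position: [0.565, -0.0277, 0.048]
tool_rot: [0.0, 1.0, -0.019, -0.0]
wrist_force: [-0.3, 0.2, -0.8]
width: 0.0003
```

```bash
python3 - <<'E'
from h import *
d=snap("wrist","w15"); print(d["s"]["position"],d["s"]["wrist_force"])
e=snap("top","t15"); crop(e,220,150,160,120,5,"tc15")
E
```

```text
[ 0.5650062  -0.02774392  0.04804418] [-0.31341338  0.2386071  -0.79061594]
```

View pics/w15.png

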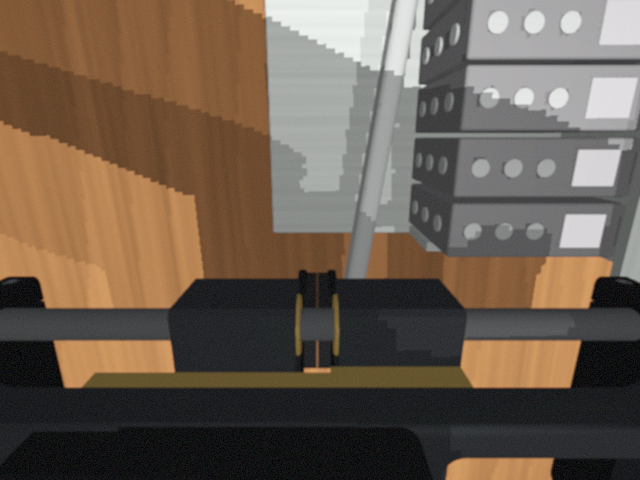

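The bar is nearly shut, about 8° left. Closing slowly.

>>> carry_out(
  motion=[
    [[0.005, -0.0008, 0, 0, 0, 0, 1], [0.005, -0.0006, 0, 0, 0, 0, 1], [0.004, -0.0004, 0, 0, 0, 0, 1], [0.002, 0, 0, 0, 0, 0, 1], [0.001, 0, 0, 0, 0, 0, 1]],
  ],
)

```text
t: 28.02
position: [0.5817, -0.0283, 0.0482]
tool_rot: [0.0, 1.0, -0.018, 0.0]
wrist_force: [-0.3, -0.5, 0.6]
width: 0.0004
```

>>> carry_out(
  motion=[
    [[0.0005, 0, 0, 0, 0, 0, 1], [0.0005, 0, 0, 0, 0, 0, 1], [0, 0, 0, 0, 0, 0, 1], [0, 0, 0, 0, 0, 0, 1], [0, 0, 0, 0, 0, 0, 1]],
  ],
)

```text
t: 28.43
position: [0.5823, -0.0283, 0.0482]
tool_rot: [-0.0, 1.0, -0.018, 0.0]
wrist_force: [-0.5, 0.8, -0.2]
width: 0.0004
```

```bash
python3 - <<'E'
from h import *
d=snap("wrist","w16"); print(d["s"]["position"],d["s"]["wrist_force"])
e=snap("side","s16"); crop(e,300,190,90,80,8,"sc16")
E
```

```text
[ 0.58233213 -0.02827179  0.04819607] [-0.52184648  0.79521613 -0.2166626 ]
```

View pics/w16.png

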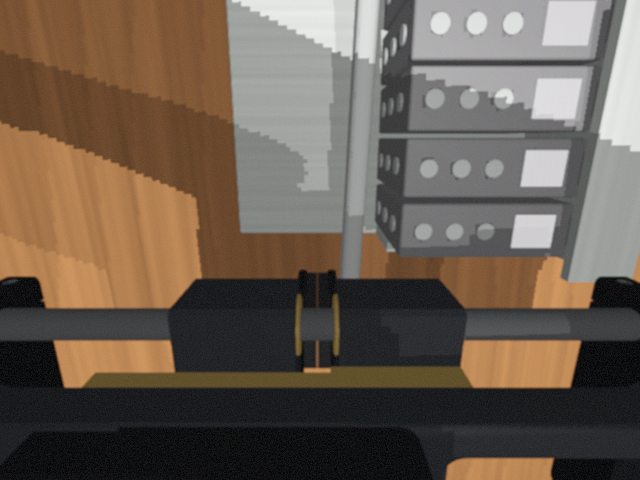

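```bash
python3 - <<'E'
from h import *
np.set_printoptions(precision=4,suppress=True)
w=load("w16");g=cv2.cvtColor(w["color"],cv2.COLOR_RGB2GRAY).astype(float)
crop(w,225,0,200,285,2.8,"wc16")
# row yaw: screws
for p in [(440,23),(424,232)]: print(onz(w,p,.066)[:2])
for p in [(228,0),(241,233)]: print("ledge",onz(w,p,.01)[:2])
E
```

```text
[0.6246 0.0776]
[0.6228 0.0113]
ledge [0.5486 0.1052]
ledge [ 0.5442 -0.0015]
```

View pics/wc16.png

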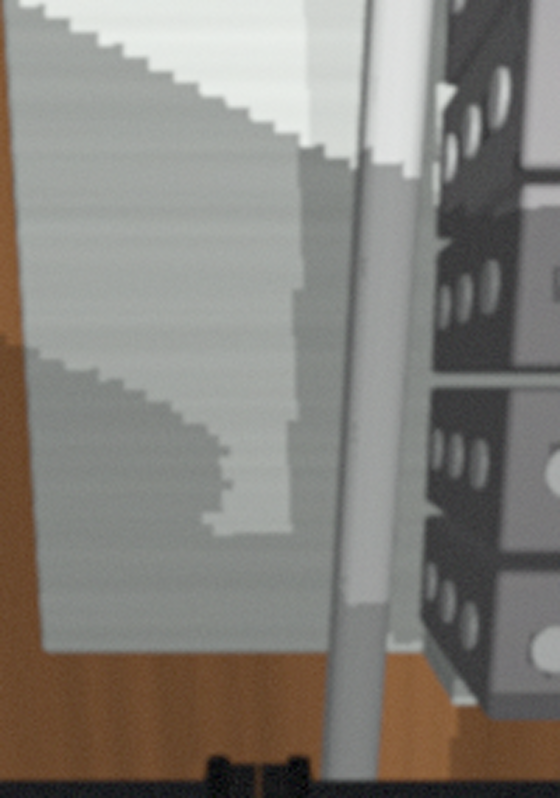

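```bash
python3 - <<'E'
from h import *
w=load("w16");W=lambda x,y:((x+.5)/2.8-.5+225,(y+.5)/2.8-.5)
for a,b in [((433,20),(380,760)),((373,20),(332,760))]:
    p,q=[onz(w,W(*x),.046) for x in (a,b)];e=q-p;print(p[:2],q[:2],"angle from -y toward -x deg",np.degrees(np.arctan2(-e[0],-e[1])))
E
```

```text
[0.60935872 0.08886748] [ 0.6024405  -0.01084621] angle from -y toward -x deg 3.9688678981697625
[0.6017888  0.08913954] [ 0.59505125 -0.01057538] angle from -y toward -x deg 3.865488007752425
```

The bar still stands about 2° (0.035 rad) open. Pushing it the rest of the way, watching the force.

>>> carry_out(
  motion=[
    [[0.0015, 0, 0, 0, 0, 0, 1], [0.0015, 0, 0, 0, 0, 0, 1], [0.001, 0, 0, 0, 0, 0, 1], [0, 0, 0, 0, 0, 0, 1], [0, 0, 0, 0, 0, 0, 1]],
  ],
)

```text
t: 28.95
position: [0.5865, -0.0283, 0.0482]
tool_rot: [0.0, 1.0, -0.018, 0.0]
wrist_force: [0.8, 0.3, -0.4]
width: 0.0006
```

>>> carry_out(
  motion=[
    [[0.0005, 0, 0, 0, 0, 0, 1], [0, 0, 0, 0, 0, 0, 1], [0.0005, 0, 0, 0, 0, 0, 1], [0, 0, 0, 0, 0, 0, 1], [0, 0, 0, 0, 0, 0, 1]],
  ],
)

```text
t: 29.37
position: [0.5874, -0.0284, 0.0482]
tool_rot: [-0.0, 1.0, -0.018, 0.0]
wrist_force: [0.2, -0.5, -0.2]
width: 0.0005
```

```bash
python3 - <<'E'
from h import *
w=snap("wrist","w17"); print(w["s"]["position"],w["s"]["wrist_force"]);crop(w,225,0,200,285,2.8,"wc17")
E
```

```text
[ 0.58738539 -0.02838208  0.04818427] [ 0.21202867 -0.49915611 -0.19868512]
```

View pics/wc17.png

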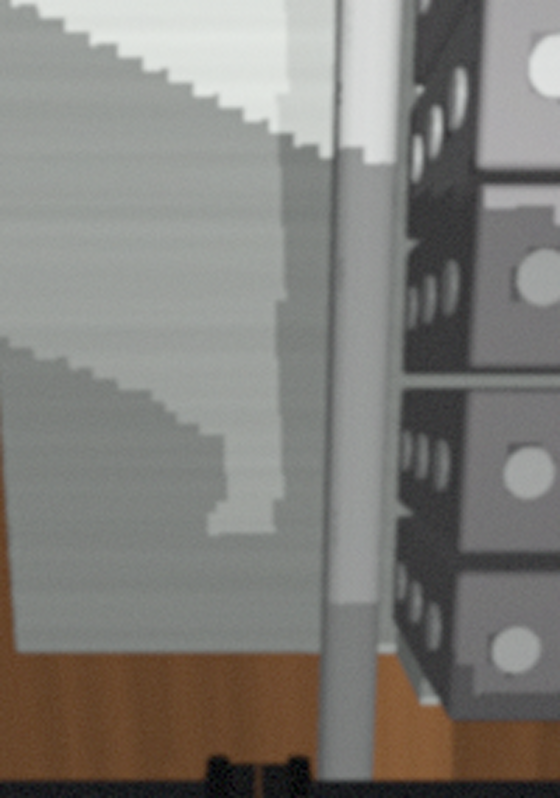

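```bash
python3 - <<'E'
from h import *
w=load("w17");W=lambda x,y:((x+.5)/2.8-.5+225,(y+.5)/2.8-.5)
for a,b in [((401,20),(373,760)),((342,20),(324,760))]:
    p,q=[onz(w,W(*x),.046) for x in (a,b)];e=q-p;print(p[:2],q[:2],np.degrees(np.arctan2(-e[0],-e[1])))
for p in [W(555,66),W(517,650)]: print(onz(w,p,.066)[:2])
E
```

```text
[0.61037726 0.08889174] [ 0.60641548 -0.01091271] 2.2731866022068687
[0.60293545 0.08915961] [ 0.59887321 -0.01063583] 2.330975901463829
[0.62441198 0.07760299]
[0.62262327 0.01144188]
```

>>> carry_out(
  motion=[
    [[0.0005, 0, 0, 0, 0, 0, 1], [0.0005, 0, 0, 0, 0, 0, 1], [0, 0, 0, 0, 0, 0, 1], [0, 0, 0, 0, 0, 0, 1], [0, 0, 0, 0, 0, 0, 1]],
  ],
)

```text
t: 29.83
position: [0.5883, -0.0284, 0.0481]
tool_rot: [0.0, 1.0, -0.018, -0.0]
wrist_force: [-1.4, 0.0, 0.4]
width: 0.0002
```

>>> carry_out(
  motion=[
    [[0.0005, 0, 0, 0, 0, 0, 1], [0, 0, 0, 0, 0, 0, 1], [0, 0, 0, 0, 0, 0, 1], [0, 0, 0, 0, 0, 0, 1], [0, 0, 0, 0, 0, 0, 1]],
  ],
)

```text
t: 30.25
position: [0.5885, -0.0284, 0.0481]
tool_rot: [-0.0, 1.0, -0.019, -0.0]
wrist_force: [-5.8, -0.2, 1.2]
width: 0.0002
```

The force rose to 6 N without movement, so the bar is at its shut stop. Backing off and checking.

>>> carry_out(
  motion=[
    [[-0.01, 0, 0, 0, 0, 0, 1], [-0.02, 0, 0, 0, 0, 0, 1], [-0.02, -0.01, 0.02, 0, 0, 0, 1], [0, -0.01, 0.03, 0, 0, 0, 1], [0, -0.01, 0.03, 0, 0, 0, 1]],
  ],
)

```text
t: 30.67
position: [0.5381, -0.0585, 0.1288]
tool_rot: [-0.0, 1.0, -0.018, -0.0]
wrist_force: [1.1, 0.2, 0.3]
width: 0.0006
```

>>> carry_out(
  motion=[
    [[0.01, -0.01, 0.03, 0, 0, 0, 1], [0.02, -0.01, 0.03, 0, 0, 0, 1], [0.02, 0, 0, 0, 0, 0, 1], [0, 0, 0, 0, 0, 0, 1], [0, 0, 0, 0, 0, 0, 1]],
  ],
)

```text
t: 31.08
position: [0.5899, -0.0785, 0.1883]
tool_rot: [0.0, 1.0, -0.018, 0.001]
wrist_force: [-0.3, 0.3, 0.3]
width: 0.0005
```

>>> carry_out(
  motion=[
    [[0, 0, 0, 0, 0, 0, 1], [0, 0, 0, 0, 0, 0, 1], [0, 0, 0, 0, 0, 0, 1], [0, 0, 0, 0, 0, 0, 1], [0, 0, 0, 0, 0, 0, 1]],
  ],
)

```text
t: 31.5
position: [0.5886, -0.0782, 0.1881]
tool_rot: [-0.0, 1.0, -0.018, -0.0]
wrist_force: [0.0, 1.0, 0.8]
width: 0.0004
```

```bash
python3 - <<'E'
from h import *
w=snap("wrist","w18"); print(w["s"]["position"],w["s"]["wrist_force"]);crop(w,220,20,250,240,3.1,"wc18")
d=snap("top","t18");crop(d,220,140,280,170,2.8,"tc18")
e=snap("side","s18"); crop(e,260,170,140,190,3.1,"sc18")
E
```

```text
[ 0.58862947 -0.078194    0.18811116] [0.04857566 1.03963891 0.84556871]
```

View pics/wc18.png

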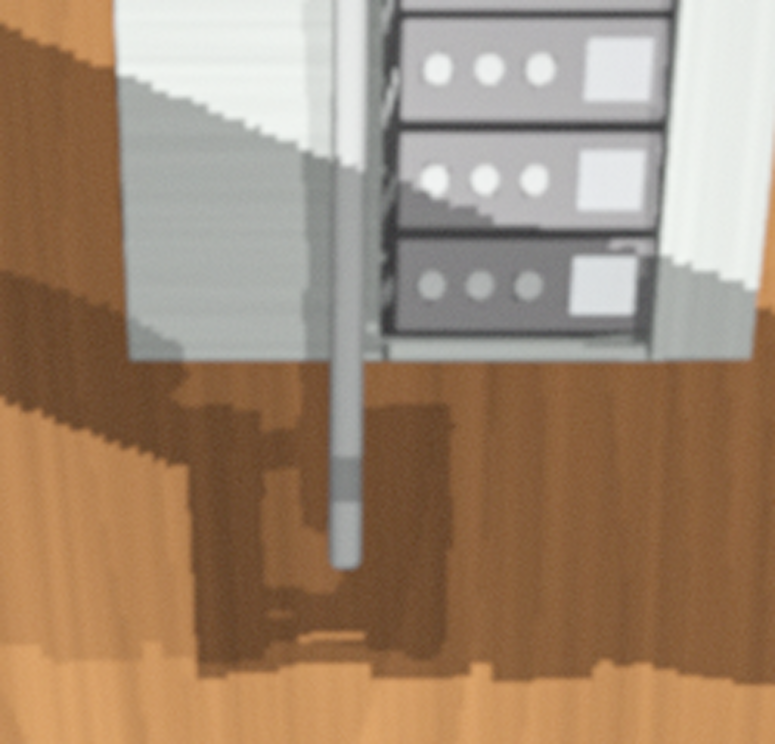

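View pics/tc18.png

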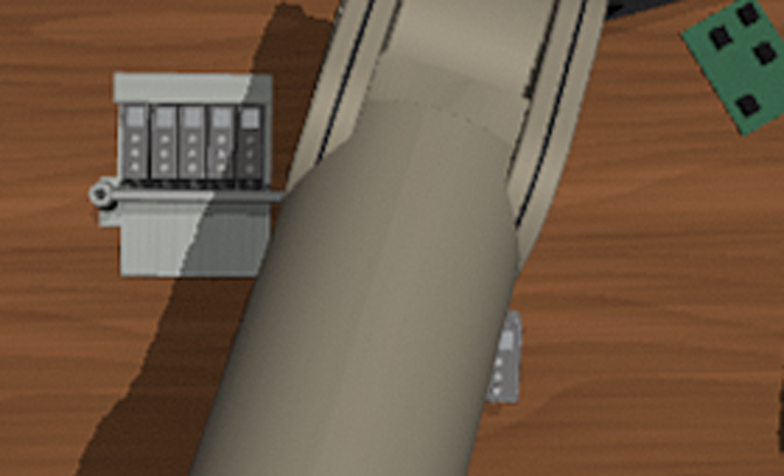

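View pics/sc18.png

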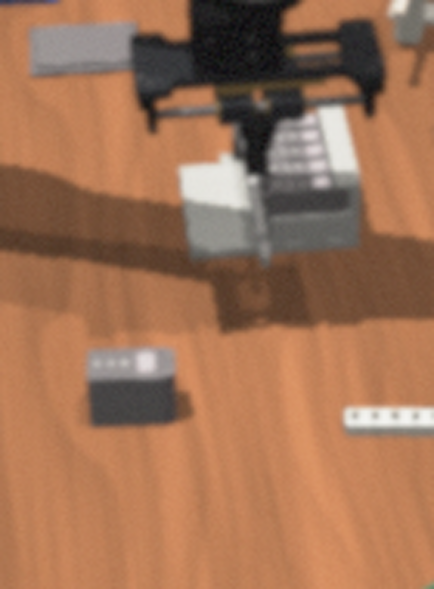

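All five modules stand in line, with their front screws in one row at about y = 167 in the top crop. The bar runs parallel to the row, the thick module is in place, and the arm is clear. Handing in.

```bash
python3 -c "
from cell import *
print(hand_in())"
```

```text
the job is handed in; nothing more can be done
None
```

The spare slim module is in the empty place, the keeper bar is shut again, and I handed the job in at about 31.5 s.

I swung the keeper bar out to about 1.65 rad and stood the spare on the ledge, tapered end to the gap. I let go of it and pushed it in with closed fingers, in stages. I then swung the bar back until it met its stop, where the force rose to about 6 N.

- **Flush:** the spare's front screw line read within about 0.5 mm of both neighbours', and their front edges agreed to about 0.3 mm.
- **Neighbours:** the two beside the gap read within about 0.5 mm of where they were between pushes. The other two I checked mainly by eye.
- **Keeper bar:** in the last pictures it lies parallel to the row. I have no angle reading after the final 1.5 mm push. The one before it gave about 0.01 rad open.
- **Bench:** the thick module looks untouched. I did not measure the other bench items again; the ones visible in the last pictures looked unmoved.
- **Disagreements:** heights worked out from two views scattered up to 7 mm about the stated values, so I used the stated heights with single-view rays. While pushing, the wrist also felt up to about 6 N upwards, probably the fingers rubbing on the spare's front, with no visible effect.

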